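# Right the toppled milk cartons and close the fridge tray

## Robot

A 6-joint arm with a two-finger parallel gripper is mounted at the origin on the work surface. World frame = base frame: x ahead of the robot, y to its left, z up, the work surface at z = 0. Lengths are in m, angles in degrees, forces in N, time in s.
With the tool pointing down it reaches from about 0.35 to 0.875 m from the base axis. Payload 4.2 kg.
Tool frame: the origin (TCP) lies at the very end of the fingers, on their centre line; the grasp point (between the pads) lies r.pinch_z behind it (r.pinch_z is the distance from the TCP to the grasp point, in m); y points along the fingers, z is the direction in which the jaws open and shut, and the axes are right-handed (so a half turn about y gives the same grasp; the last joint's range is limited). The gripper opens to 87 mm and grips with 3 to 60 N. Pads are 19 mm wide; open, the fingers measure 117 mm over their backs; the gripper's body (75 mm by 190 mm) begins 51 mm behind the grasp point.
Start: joints at [-62.475, 22.042, 0.453, 0, -68.411, -14.817], TCP at [0.138, -0.61, 0.198] pointing down, gripper open.
Joint ranges: [-179.83, 179.83], [-69.29, 118.12], [-61.27, 80.66], [-181.25, 117.63], [-171.15, -9.14], [-177.46, 177.46]. Speed limits (degrees/s): [159.86, 159.86, 180, 180, 180, 180].

## Interface

Orientations are given as a 3x3 rotation matrix whose columns are the frame's x, y, z axes.
In Python, from station import sense, capture, camera_params, r gives the robot as it stands.
- The arm moves only by the tool move_arm, never from a script. Its argument "increments" is text: rows parted by semicolons, each of 7 numbers parted by spaces: the closure, from -1 (fully open) to 1 (shut), so that 0 is half open, then the shift along the tool's x, y, z in m, then the turn, a rotation vector about the tool's x, y, z in rad. In form: hand x y z wx wy wz; .... A call has 1 to 8 rows; each row is the pose to reach, as a shift and turn from the pose commanded when the call began, along the tool's axes at that moment; what a row does not reach only later rows make up. A row lasts 1/10 s, in which the tool goes at most 50 mm and 8.59 degrees, less where a joint would pass 70% of its speed; a pose out of reach is approached as far as the arm can. A call with a gripper value outside its range is refused whole. The fingers move at their own pace and stop on an object; the grip force is fixed at half the most. Time passes only in rows, so rows that repeat a pose let the fingers close. It gives the time, the measured TCP pose, the force and the opening at its end, in the units of the state.
- sense(): the state, without advancing time (a new reading comes with each control period).
- capture(name): name is "scene" or "side" or "wrist"; returns (picture, depth): 384x512x3 uint8, red, green, blue; 384x512 float32, m along the optical axis (not along the pixel's ray), 0 where there is no reading.
- camera_params(name): a dict with "fx", "fy", "cx", "cy" (pixels), "distortion" ([k1, k2, p1, p2, k3] as OpenCV has them; the pictures are not rectified), "xyz" and "orientation" of the camera in the world. Camera axes: x right, y down, z forward; pixel columns grow to the right and rows downward; lengths in m; the calibration is good to about 2 mm. A picture is of the moment at which its call begins: read the wrist's pose just before it. camera_params takes no time and is no camera call; for the wrist camera it gives the pose at the moment of the call.
- r.finish_job(): hands the job in, once; it reports no verdict.
The state is a dict: "time_s": time; "joints": joint angles; "joint_velocities": joint speeds; "effort": joint torques, N m; "tcp_pos": TCP position; "ee_rot": TCP orientation; "wrist_force": force on the tool from outside, world axes, zero at the start; "moment": the same for the moment, N m; "gripper_width": opening from 0.0 (shut) to 1.0 (fully open).
Only numpy, scipy, OpenCV 4.12 (cv2) and the standard library are available. Lean on these libraries where they do the work, as an engineer would, in place of code of your own. Each camera call takes 0.05 s, during which the arm holds its last target.

## Task

The milk cartons with red bands have toppled forward out of this fridge tray: move the jar off the tray's lowered blue guard to stand fully on the black coaster, and stand every red carton upright inside the lane, among the green ones that still stand there. Then fold the blue guard fully upright by its yellow pull, so that all cartons end up standing in the closed tray. Leave the mug, pepper mill, tin and spoon alone.

Things in the scene. Friction and masses are not known exactly. Their poses are not given: they have to be found in the camera images.
- carton1: milk carton, square 48 x 48 mm, 100 mm tall plus a round cap (26 mm wide, 14 mm high) on top, white with red bands and cap, about 200 g, centre of mass 30 mm up. Origin: centre of its underside; its z axis points from the underside to the cap, x and y are normal to its side faces. At the start it lies on a side, foot in the lane, cap out over the lowered guard. May be absent (None).
- carton2: milk carton, square 48 x 48 mm, 100 mm tall plus a round cap (26 mm wide, 14 mm high) on top, white with red bands and cap, about 200 g, centre of mass 30 mm up. Origin: centre of its underside; its z axis points from the underside to the cap, x and y are normal to its side faces. At the start it lies on a side, foot in the lane, cap out over the lowered guard. May be absent (None).
- carton3: milk carton, square 48 x 48 mm, 100 mm tall plus a round cap (26 mm wide, 14 mm high) on top, white with red bands and cap, about 200 g, centre of mass 30 mm up. Origin: centre of its underside; its z axis points from the underside to the cap, x and y are normal to its side faces. At the start it lies on a side, foot in the lane, cap out over the lowered guard. May be absent (None).
- carton4: milk carton, square 48 x 48 mm, 100 mm tall plus a round cap (26 mm wide, 14 mm high) on top, white with red bands and cap, about 200 g, centre of mass 30 mm up. Origin: centre of its underside; its z axis points from the underside to the cap, x and y are normal to its side faces. At the start it lies on a side, foot in the lane, cap out over the lowered guard. May be absent (None).
- keep1: milk carton, square 48 x 48 mm, 100 mm tall plus a round cap (26 mm wide, 14 mm high) on top, white with green bands and cap, about 200 g, centre of mass 30 mm up. Origin: centre of its underside; its z axis points from the underside to the cap, x and y are normal to its side faces. It already stands in the lane and must stand there at the end.
- keep2: milk carton, square 48 x 48 mm, 100 mm tall plus a round cap (26 mm wide, 14 mm high) on top, white with green bands and cap, about 200 g, centre of mass 30 mm up. Origin: centre of its underside; its z axis points from the underside to the cap, x and y are normal to its side faces. It already stands in the lane and must stand there at the end.
- lane (a point): Centre of the lane floor, 34 mm above the counter, in a fixed white tray (120 x 590 mm outside): x points across the lane away from the robot, y along it. Lane: 106 mm deep (x -53 to +53 mm), 566 mm long (y -283 to +283 mm). A wall 26 mm above the floor runs along the back (+x) and round both back corners (ends walled only for x over +9 mm); the front has only the hinged guard.
- guard (a joint): The tray's stiff blue front guard, a 74 x 570 x 5 mm panel hinged along the front edge of the lane floor. 0 rad: folded down, level, its top flush with the lane floor and sticking out toward the robot over the counter; 1.57 rad (stop): fully upright, closing the front. It stays at any angle; friction 0.2 N m.
- guard_hinge (a point): Middle of the guard's hinge line, 56 mm in front (-x) of the lane centre and 2 mm below the lane floor. The hinge line runs along the lane's y.
- guard_pull (a point): Centre of the guard's yellow pull: a round bar lying along the hinge direction, 34 mm long and 16 mm thick, on a 12 mm wide neck at the middle of the guard's free edge, 95 mm from the hinge line, in the panel's plane (32 mm above the counter when the guard is down). It can be pinched by its two ends from above and turns between the fingers.
- jar: Small amber jar with a brass lid and a paper label, 44 mm across, 75 mm tall, 130 g. Origin: centre of its underside; z up. At the start it stands on the lowered guard in front of keep1, in the guard's way.
- coaster: Fixed round black coaster on the counter at one side of the tray (left or right), 96 mm across and 8 mm thick. Origin: centre of its underside, on the counter.
- mug: Blue mug, 76 mm across plus a side handle, 85 mm tall, on the other side of the tray from the coaster. A bystander. Origin: centre of its underside.
- mill: Dark wooden pepper mill, 52 mm across, 130 mm tall, behind the tray. A bystander. Origin: centre of its underside.
- tin: Yellow-labelled tin can, 74 mm across, 100 mm tall, behind the tray. A bystander. Origin: centre of its underside.
- spoon: Wooden spoon, 160 mm long, lying on the counter beyond the left end of the tray. A bystander. Origin: under its middle.
Mind the look-alikes: they are no part of the job. There is more than one size of the jar; the one meant has the size given above.

How it is judged (in metres and radians):
On the way, in this order (a step that is already met when the one before it is completed fails the run):
1. with the guard still down, every carton stands upright in the lane and the jar stands on the coaster (angle between each of carton1, carton2, carton3, carton4, keep1, keep2, jar's own z axis and vertical below 0.1 rad and x of carton1 in the frame of lane between -0.034 and 0.034 m and y of carton1 in the frame of lane between -0.275 and 0.275 m and z of carton1 in the frame of lane between -0.006 and 0.008 m and x of carton2 in the frame of lane between -0.034 and 0.034 m and y of carton2 in the frame of lane between -0.275 and 0.275 m and z of carton2 in the frame of lane between -0.006 and 0.008 m and x of carton3 in the frame of lane between -0.034 and 0.034 m and y of carton3 in the frame of lane between -0.275 and 0.275 m and z of carton3 in the frame of lane between -0.006 and 0.008 m and x of carton4 in the frame of lane between -0.034 and 0.034 m and y of carton4 in the frame of lane between -0.275 and 0.275 m and z of carton4 in the frame of lane between -0.006 and 0.008 m and x of keep1 in the frame of lane between -0.034 and 0.034 m and y of keep1 in the frame of lane between -0.275 and 0.275 m and z of keep1 in the frame of lane between -0.006 and 0.008 m and x of keep2 in the frame of lane between -0.034 and 0.034 m and y of keep2 in the frame of lane between -0.275 and 0.275 m and z of keep2 in the frame of lane between -0.006 and 0.008 m and horizontal distance between jar and coaster below 0.028 m and height (world z) of jar below 0.016 m and value of joint guard below 0.3 rad), for 0.2 s.
2. the guard is folded upright (value of joint guard above 1.47 rad), for 0.2 s.
At the end, for the whole second after the job is handed in: Every carton present (red and green) stands upright (within 0.1 rad) on the lane floor with its centre within 34 mm of the lane's centre line, the jar stands upright on the coaster with its centre within 28 mm of the coaster's centre, the guard is upright (above 1.47 rad), and all are at rest (angle between each of carton1, carton2, carton3, carton4, keep1, keep2, jar's own z axis and vertical below 0.1 rad and x of carton1 in the frame of lane between -0.034 and 0.034 m and y of carton1 in the frame of lane between -0.275 and 0.275 m and z of carton1 in the frame of lane between -0.006 and 0.008 m and x of carton2 in the frame of lane between -0.034 and 0.034 m and y of carton2 in the frame of lane between -0.275 and 0.275 m and z of carton2 in the frame of lane between -0.006 and 0.008 m and x of carton3 in the frame of lane between -0.034 and 0.034 m and y of carton3 in the frame of lane between -0.275 and 0.275 m and z of carton3 in the frame of lane between -0.006 and 0.008 m and x of carton4 in the frame of lane between -0.034 and 0.034 m and y of carton4 in the frame of lane between -0.275 and 0.275 m and z of carton4 in the frame of lane between -0.006 and 0.008 m and x of keep1 in the frame of lane between -0.034 and 0.034 m and y of keep1 in the frame of lane between -0.275 and 0.275 m and z of keep1 in the frame of lane between -0.006 and 0.008 m and x of keep2 in the frame of lane between -0.034 and 0.034 m and y of keep2 in the frame of lane between -0.275 and 0.275 m and z of keep2 in the frame of lane between -0.006 and 0.008 m and horizontal distance between jar and coaster below 0.028 m and height (world z) of jar below 0.016 m and linear speed of each of carton1, carton2, carton3, carton4, keep1, keep2, jar below 0.02 m/s and value of joint guard above 1.47 rad); the robot touches nothing.
It fails at once if a bystander (mug, pepper mill, tin, spoon) was moved (distance of any of mug, mill, tin, spoon from where it was at the start of the episode above 0.04 m).
Of carton1, carton2, carton3, carton4 only 3 to 4 are there at a start; the rules pass over those that are not, and their reading is None.
At some moment in a run one of carton1, carton2, carton3, carton4 may be knocked a few centimetres aside while the robot is not near it.
Once in a run the grip may slacken for a moment while it holds something.
It also fails if it takes over 210 s, if anything falls off the work surface, if the arm or the gripper's body presses on something with over 40 N, if the wrist force passes 120 N, or if a joint passes its speed limit or range.

## Working session

There is one attempt and no reset: what is moved stays moved. The work goes in short steps, Python scripts to look and compute and a tool call to move; the robot and the scene stay as the last step left them, time stands still between calls to the robot, and variables do not carry over. Pictures are saved under pics/ and viewed, and the job is handed in when it is done.

Besides the shell and the picture viewer there is one more tool, called after "Call:" as name(argument=value, ...) on one line, values as JSON. move_arm: Moves the arm, as the interface text tells. Its arguments: {"type":"object","properties":{"increments":{"type":"string"}},"required":["increments"]}

```bash
ls; mkdir -p pics
cat > h.py <<'E'
import numpy as np, cv2
from station import sense, capture, camera_params, r
def save(n,img): cv2.imwrite('pics/'+n+'.png',cv2.cvtColor(img,cv2.COLOR_RGB2BGR))
def ray(c,px):
    K=np.array([[c['fx'],0,c['cx']],[0,c['fy'],c['cy']],[0,0,1]])
    u=cv2.undistortPoints(np.array(px,float).reshape(-1,1,2),K,np.array(c['distortion'],float)).reshape(-1,2)
    d=np.c_[u,np.ones(len(u))]@np.array(c['orientation']).T
    return np.array(c['xyz']),d
def onz(c,px,z):
    o,d=ray(c,px); return o+d*((z-o[2])/d[:,2])[:,None]
def cloud(c,dep):
    h,w=dep.shape; g=np.stack(np.meshgrid(np.arange(w),np.arange(h)),-1).reshape(-1,2)
    o,d=ray(c,g); return (o+d*dep.reshape(-1,1)).reshape(h,w,3)
E
python3 - <<'E'
from h import *
print(sense(), r.pinch_z)
for n in('scene','side','wrist'):
    c=camera_params(n); im,d=capture(n); save(n+'0',im); np.savez('pics/'+n+'0.npz',im=im,d=d,**{k:np.array(v) for k,v in c.items()}); print(n,c)
E
```

```text
pics
{'time_s': 0.0, 'joints': array([-6.24747488e+01,  2.20899580e+01,  3.81201294e-01, -2.92257278e-02,
       -6.84109649e+01, -1.48163263e+01]), 'joint_velocities': array([-0.09324516, -0.06838043,  0.02634959,  0.04754449, -0.01342556,
       -0.04428708]), 'effort': array([ 1.43294223e-03, -3.90668535e+01,  1.87407517e+01,  4.21995789e+00,
        1.10582571e-02, -1.61040357e-04]), 'tcp_pos': array([ 0.13737457, -0.6090533 ,  0.19657722]), 'ee_rot': array([[ 9.75541648e-01, -5.45021996e-04, -2.19814003e-01],
       [ 2.19814665e-01,  2.07216780e-03,  9.75539450e-01],
       [-7.61989607e-05, -9.99997705e-01,  2.14128981e-03]]), 'wrist_force': array([ 0.11238512,  0.60163256, -0.55202038]), 'moment': array([0.00340899, 0.01418784, 0.00809248]), 'gripper_width': 0.99966299345307} 0.0187
scene {'fx': 416.7053826397434, 'fy': 416.7053826397434, 'cx': 256.10033046136, 'cy': 195.96204808788974, 'distortion': array([-0.09650281,  0.        ,  0.        ,  0.        ,  0.        ]), 'xyz': array([ 1.47637082, -0.15338713,  0.64364411]), 'orientation': array([[ 0.17798489,  0.52935681, 
[... 265 characters left out ...]
 ,  0.        ,  0.        ,  0.        ]), 'xyz': array([0.4869567 , 0.8037589 , 0.91821286]), 'orientation': array([[-0.99737955, -0.04124075,  0.059441  ],
       [-0.07043728,  0.74105758, -0.66773667],
       [-0.01651124, -0.67017376, -0.74202056]])}
wrist {'fx': 270.9168281683737, 'fy': 270.9168281683737, 'cx': 254.35518586643238, 'cy': 190.65264424045273, 'distortion': array([-0.0611336,  0.       ,  0.       ,  0.       ,  0.       ]), 'xyz': array([ 0.06163034, -0.6266727 ,  0.38359837]), 'orientation': array([[-2.20011491e-01,  9.37421423e-01,  2.69881492e-01],
       [ 9.75497027e-01,  2.11224489e-01,  6.15610726e-02],
       [ 7.03088150e-04,  2.76812736e-01, -9.60923626e-01]])}
```

View pics/scene0.png

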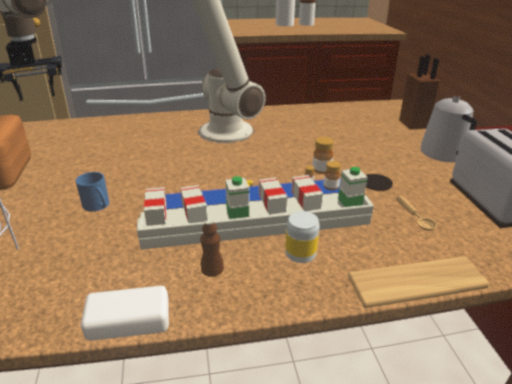

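View pics/side0.png

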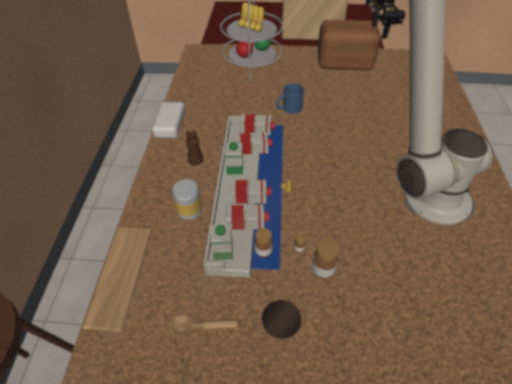

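View pics/wrist0.png

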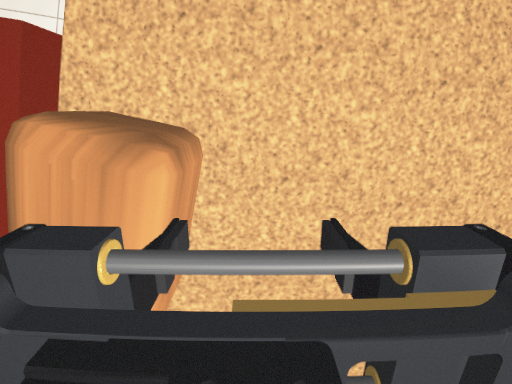

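The side view shows four red cartons lying with their caps toward the robot. Green cartons stand at (233,155) and (221,243), the pull is at (287,186), and the coaster at (281,319). There are three amber jars that could be confused: one on the guard at (264,243), a tiny one at (300,243), and a large one at (325,257). I'll measure all three and take a close crop.

Run:
```python
from h import *
z=np.load('pics/side0.npz'); im=z['im'];d=z['d']
c={k:z[k] for k in ('fx','fy','cx','cy','distortion','xyz','orientation')}
crop=cv2.resize(im[105:335,165:345],None,fx=3.3,fy=2.6 if 0 else 2.6); save('side0c',cv2.resize(im[105:335,165:345],None,fx=2.6,fy=2.6,interpolation=cv2.INTER_CUBIC))
P=cloud(c,d)
for n,(u,v) in dict(jar=(263,234),tiny=(300,238),big=(327,243),coast=(281,319),pull=(288,186),g1=(234,146),g2=(220,230)).items():
    print(n,P[v,u].round(3), d[v,u])
hsv=cv2.cvtColor(im,cv2.COLOR_RGB2HSV)
red=cv2.inRange(hsv,(0,170,100),(6,255,255))|cv2.inRange(hsv,(174,170,100),(180,255,255))
n,l,s,ce=cv2.connectedComponentsWithStats(red)
for i in range(1,n):
    if s[i,4]>8: print('red',s[i],ce[i].round(1),np.median(P[l==i],0).round(3))
blue=cv2.inRange(hsv,(108,180,60),(125,255,255)); 
n,l,s,ce=cv2.connectedComponentsWithStats(blue)
for i in range(1,n):
    if s[i,4]>30: print('blue',s[i],ce[i].round(1),np.median(P[l==i],0).round(3))
yl=cv2.inRange(hsv,(22,150,120),(32,255,255))
n,l,s,ce=cv2.connectedComponentsWithStats(yl)
for i in range(1,n):
    if s[i,4]>10: print('yel',s[i],ce[i].round(1),np.median(P[l==i],0).round(3))
```

```text
jar [0.519 0.237 0.107] 0.98247886
tiny [0.423 0.206 0.051] 1.0386937
big [0.361 0.252 0.102] 0.9671194
coast [0.466 0.412 0.009] 0.93474555
pull [0.457 0.015 0.042] 1.1752738
g1 [ 0.618 -0.034  0.149] 1.1374345
g2 [0.62  0.26  0.147] 0.9429417
red [237  43  10  13 106] [242.1  48.8] [ 0.654 -0.663  0.107]
red [241 115  13  38 238] [247.3 133.3] [ 0.594 -0.169  0.079]
red [237 181   9  21 171] [240.9 191.2] [0.591 0.077 0.08 ]
red [233 207   9  12  67] [236.4 211.1] [0.596 0.15  0.081]
yel [240   4   7  22  92] [243.7  15.8] [ 0.647 -0.722  0.226]
yel [251   6  12  24 225] [256.   17.4] [ 0.6   -0.737  0.213]
yel [285 182   6   9  23] [287.7 185.7] [0.457 0.01  0.038]
yel [177 206  10   7  26] [181.2 208.8] [0.757 0.124 0.046]
```

View pics/side0c.png

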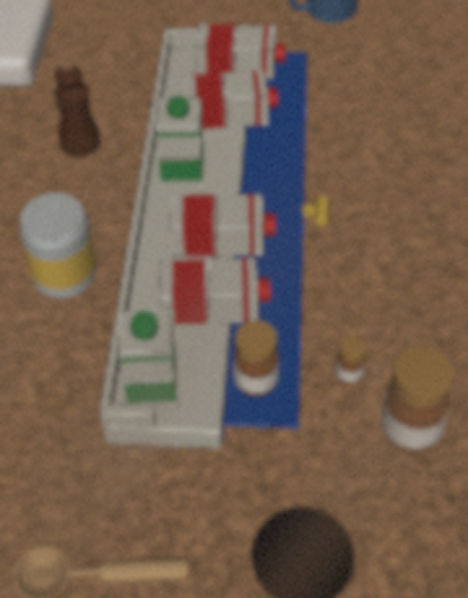

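The crop confirms the choice. The jar standing on the guard has its top at 0.107 m, which is 34+75 mm. The tiny jar is about 50 mm tall and the big one about 100 mm. Next I'll make a top-down map from both clouds for the tray and carton poses.

```bash
cat > topm.py <<'E'
from h import *
def topmap(data,name,x0=.40,x1=.70,y0=-.36,y1=.50,s=900):
    W=int((y1-y0)*s);H=int((x1-x0)*s)
    out=np.zeros((H,W,3),np.uint8);hz=np.full((H,W),-1.)
    for im,P in data:
        ok=np.isfinite(P).all(-1)
        Q=P[ok];C=im[ok]
        o=np.argsort(Q[:,2]);Q=Q[o];C=C[o]
        v=((x1-Q[:,0])*s).astype(int);u=((y1-Q[:,1])*s).astype(int)
        k=(v>=0)&(v<H)&(u>=0)&(u<W)
        for a,b,q,cc in zip(v[k],u[k],Q[k],C[k]):
            if q[2]>hz[a,b]-.003: out[a:a+2,b:b+2]=cc;hz[a,b]=q[2]
    for t in np.arange(-.3,.5,.1): 
        cv2.putText(out,'%.1f'%t,(int((y1-t)*s),10),0,.35,(255,255,0)); out[:6,int((y1-t)*s)]=(255,255,0)
    save(name,out)
def load(n):
    z=np.load('pics/'+n+'.npz');c={k:z[k] for k in ('fx','fy','cx','cy','distortion','xyz','orientation')}
    P=cloud(c,z['d']);P[z['d']<=0]=np.nan
    return z['im'],P,c
E
python3 - <<'E'
from topm import *
D=[load('side0'),load('scene0')]
topmap([d[:2] for d in D],'top0'); 
for i,d in enumerate(D): topmap([d[:2]],'top0_%d'%i)
for im,P,c in D:
    z=P[...,2];x=P[...,0];y=P[...,1]
    # wall top
    m=(abs(z-.060)<.004)&(x>.64)&(x<.70)&(abs(y)<.35)
    Q=P[m];print('wall',len(Q),np.polyfit(Q[:,1],Q[:,0],1), Q[:,1].min(),Q[:,1].max(),Q[:,0].min(),Q[:,0].max())
    hsv=cv2.cvtColor(im,cv2.COLOR_RGB2HSV)
    b=(cv2.inRange(hsv,(105,150,50),(128,255,255))>0)&(abs(z-.034)<.006)&(x<.56)&(x>.4)
    Q=P[b].astype(np.float32);print('blue',len(Q),cv2.minAreaRect(Q[:,:2]),np.median(Q[:,2]))
E
```

```text
wall 451 [-0.00799175  0.66220882] -0.2876605380304945 0.3035525711402338 0.6401852126155041 0.6707040619821961Traceback (most recent call last):
  File "<stdin>", line 12, in <module>
cv2.error: OpenCV(4.12.0) /io/opencv/modules/imgproc/src/convhull.cpp:143: error: (-215:Assertion failed) total >= 0 && (depth == CV_32F || depth == CV_32S) in function 'convexHull'
```

View pics/top0_0.png

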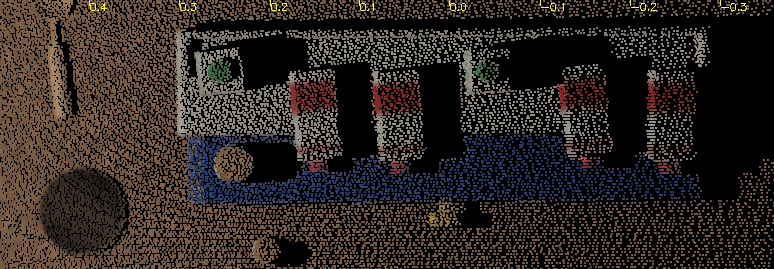

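View pics/top0_1.png

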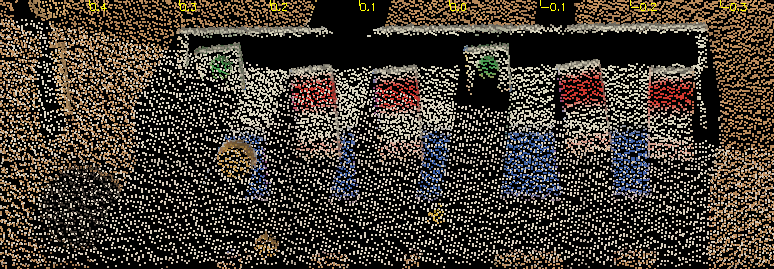

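Run:
```python
from topm import *
for nm in('side0','scene0'):
    im,P,c=load(nm); print(nm)
    z=P[...,2];x=P[...,0];y=P[...,1]
    def rect(m,t):
        Q=P[m].astype(np.float32)
        if len(Q)<5: return print(t,'none',len(Q))
        k=cv2.minAreaRect(np.ascontiguousarray(Q[:,:2])); print(t,len(Q),np.round(k[0],4),np.round(k[1],4),round(k[2],2),'z',np.median(Q[:,2]).round(4))
    m=(abs(z-.060)<.004)&(x>.655)&(x<.69)&(abs(y)<.35);Q=P[m];print('wall',len(Q),np.polyfit(Q[:,1],Q[:,0],1),Q[:,1].min(),Q[:,1].max(),np.percentile(Q[:,0],[1,99]))
    hsv=cv2.cvtColor(im,cv2.COLOR_RGB2HSV)
    rect((cv2.inRange(hsv,(105,120,50),(128,255,255))>0)&(abs(z-.034)<.008)&(x<.57)&(x>.4),'blue')
    for yc in(.16,.065,-.14,-.235): rect((abs(z-.082)<.006)&(abs(y-yc)<.045)&(x>.48)&(x<.65),'c%.2f'%yc)
    for yc in(.26,-.03): rect((abs(z-.134)<.006)&(abs(y-yc)<.045)&(x>.55)&(x<.67),'k%.2f'%yc)
    rect((abs(z-.109)<.006)&(abs(y-.245)<.04)&(abs(x-.52)<.04),'jar')
    rect((cv2.inRange(hsv,(20,120,60),(35,255,255))>0)&(abs(z-.034)<.012)&(abs(y)<.06)&(x<.48)&(x>.42),'pull')
    rect((hsv[...,2]<60)&(abs(z-.008)<.008)&(abs(y-.41)<.07)&(abs(x-.465)<.07),'coaster')
```

```text
side0
wall 407 [-0.00675237  0.66368676] -0.2876605380304945 0.3035525711402338 [0.65592978 0.66928522]
blue 1954 [0.5138 0.0097] [0.0702 0.5619] 0.42 z 0.0335
c0.16 567 [0.5733 0.1502] [0.1    0.0517] 5.72 z 0.0816
c0.07 479 [0.5717 0.0567] [0.0978 0.0519] 5.07 z 0.0814
c-0.14 347 [ 0.5778 -0.1495] [0.0991 0.0532] 7.06 z 0.0817
c-0.23 312 [ 0.5717 -0.2463] [0.054  0.0999] 89.7 z 0.0819
k0.26 257 [0.6211 0.2562] [0.0468 0.05  ] 6.52 z 0.1334
k-0.03 150 [ 0.6218 -0.0412] [0.0476 0.0483] 2.68 z 0.1336
jar 180 [0.5184 0.2399] [0.0393 0.0375] 39.73 z 0.1082
pull 64 [0.4629 0.0089] [0.024  0.0316] 1.32 z 0.0365
coaster 773 [0.4672 0.4099] [0.0833 0.0914] 51.12 z 0.0073
scene0
wall 662 [-0.00859724  0.6669864 ] -0.2851883859114731 0.303089221072081 [0.65773558 0.67325653]
blue 712 [0.5178 0.0172] [0.0716 0.4701] 0.32 z 0.0342
c0.16 396 [0.5755 0.1498] [0.1027 0.0495] 4.33 z 0.0823
c0.07 423 [0.5737 0.0587] [0.1043 0.0495] 3.97 z 0.0824
c-0.14 459 [ 0.58   -0.1484] [0.1051 0.0486] 7.57 z 0.0824
c-0.23 447 [ 0.5748 -0.2453] [0.0492 0.1042] 89.17 z 0.082
k0.26 169 [0.6249 0.2559] [0.0509 0.0493] 6.38 z 0.1326
k-0.03 198 [ 0.6238 -0.0416] [0.0532 0.0478] 3.41 z 0.134
jar 96 [0.5231 0.2388] [0.0385 0.0382] 47.87 z 0.1073
pull 26 [0.463  0.0137] [0.0147 0.0175] 44.49 z 0.0374
coaster 193 [0.4764 0.414 ] [0.0669 0.082 ] 66.56 z 0.0065
```

Side and scene views agree to about 3 mm. In world coordinates:
- Lane centre is about (0.608, 0.009), yaw about 0.4°.
- Cartons are at y = 0.150, 0.058, -0.149 and -0.246, with feet at x ≈ 0.624.
- The jar is at (0.521, 0.239) and the coaster at (0.469, 0.411).

I'll do the jar first.

```bash
cat >> h.py <<'E'
from scipy.spatial.transform import Rotation as Ro
def RT(a=0,yaw=0):
    a=np.radians(a); R=np.array([[-np.cos(a),np.sin(a),0],[0,0,-1],[-np.sin(a),-np.cos(a),0]])
    return Ro.from_euler('z',yaw,degrees=True).as_matrix()@R
def plan(pos,R=None,pinch=False):
    s=sense(); R0=s['ee_rot']; p0=s['tcp_pos']
    pos=np.array(pos,float); R=R0 if R is None else R
    if pinch: pos=pos+R[:,1]*r.pinch_z
    print('now',p0.round(4),'j',s['joints'].round(1),'w',round(s['gripper_width'],3),'f',s['wrist_force'].round(1),'t',s['time_s'])
    print('shift',(R0.T@(pos-p0)).round(4),'rotvec',Ro.from_matrix(R0.T@R).as_rotvec().round(4))
E
python3 - <<'E'
from h import *
plan([.33,-.19,.30],RT(0))
E
```

```text
now [ 0.1374 -0.6092  0.1968] j [-62.5  22.1   0.4  -0.  -68.4 -14.8] w 0.996 f [-0.1  0.1  0.8] t 0.15
shift [ 0.2801 -0.1026  0.3668] rotvec [-4.0000e-04 -2.9199e+00  2.3000e-03]
```

Call:
move_arm(increments="-1 0.035 -0.10 0.045 0 -0.15 0; -1 0.07 -0.10 0.09 0 -0.3 0; -1 0.105 -0.10 0.135 0 -0.45 0; -1 0.14 -0.10 0.18 0 -0.6 0; -1 0.175 -0.10 0.225 0 -0.75 0; -1 0.21 -0.10 0.27 0 -0.9 0; -1 0.25 -0.10 0.32 0 -1.05 0; -1 0.28 -0.10 0.366 0 -1.2 0")

```text
time_s: 0.95
tcp_pos: [0.2917, -0.2776, 0.2963]
ee_rot: [[0.143, 0.001, -0.99], [0.99, -0.0, 0.143], [0.0, -1.0, -0.001]]
wrist_force: [0.8, -0.2, 0.1]
gripper_width: 1.0
```

Run:
```python
from h import *
plan([.521,.239,.22],RT(0))
```

```text
now [ 0.2917 -0.2776  0.2963] j [-20.2  -4.2 -17.4  -0.  -76.8  12. ] w 1.0 f [ 0.8 -0.2  0.1] t 0.95
shift [ 0.5441  0.0765 -0.153 ] rotvec [ 5.0000e-04 -1.7142e+00 -5.0000e-04]
```

Call:
move_arm(increments="-1 0.04 0 -0.011 0 -0.15 0; -1 0.08 0 -0.022 0 -0.3 0; -1 0.12 0 -0.033 0 -0.45 0; -1 0.16 0 -0.044 0 -0.6 0; -1 0.20 0 -0.055 0 -0.75 0; -1 0.24 0 -0.066 0 -0.9 0; -1 0.28 0 -0.077 0 -1.0 0; -1 0.28 0 -0.077 0 -1.0 0")

```text
time_s: 1.75
tcp_pos: [0.4105, -0.0106, 0.2957]
ee_rot: [[-0.756, -0.001, -0.654], [0.654, 0.0, -0.756], [0.001, -1.0, 0.0]]
wrist_force: [-0.4, -0.4, 0.8]
gripper_width: 1.002
```

Run:
```python
from h import *
plan([.521,.239,.22],RT(0))
```

```text
now [ 0.4105 -0.0106  0.2957] j [ 21.4  -3.2 -16.6  -0.  -76.7  27.8] w 1.002 f [-0.4 -0.4  0.8] t 1.75
shift [ 0.0796  0.0757 -0.2611] rotvec [ 1.00e-04 -7.13e-01  7.00e-04]
```

Call:
move_arm(increments="-1 0.013 0 -0.044 0 -0.12 0; -1 0.026 0 -0.088 0 -0.24 0; -1 0.04 0 -0.132 0 -0.36 0; -1 0.053 0 -0.176 0 -0.48 0; -1 0.066 0 -0.22 0 -0.6 0; -1 0.0795 0.03 -0.261 0 -0.713 0; -1 0.0795 0.075 -0.261 0 -0.713 0; -1 0.0795 0.075 -0.261 0 -0.713 0")

```text
time_s: 2.55
tcp_pos: [0.5173, 0.2328, 0.2135]
ee_rot: [[-1.0, -0.014, -0.007], [0.008, -0.008, -1.0], [0.014, -1.0, 0.009]]
wrist_force: [-0.2, -1.2, -0.8]
gripper_width: 1.003
```

Run:
```python
from h import *
plan([.521,.239,.060],RT(0))
im,d=capture('wrist'); save('w1',im)
```

```text
now [0.5173 0.2328 0.2135] j [ 40.5  16.3  -5.6  -0.2 -69.   49.1] w 1.003 f [-0.2 -1.2 -0.8] t 2.55
shift [-0.0059  0.1534 -0.0075] rotvec [-0.0085 -0.0075  0.0145]
```

View pics/w1.png

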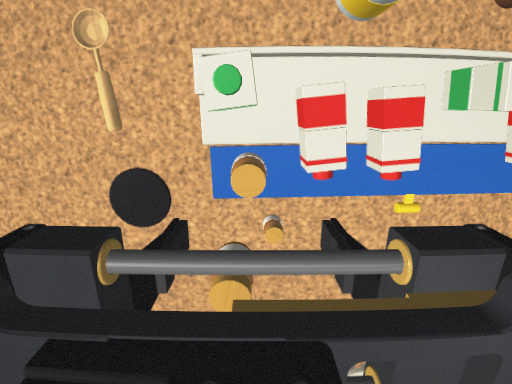

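The wrist view shows the jar on the guard at (248,177), the tiny jar at (273,229), the big one at (230,280), the coaster at (140,197), keep1's cap at (227,79) and the pull at (407,205). I'll refine positions from this camera once the arm has settled.

Call:
move_arm(increments="-1 -0.003 0 -0.004 0 0 0.007; -1 -0.003 0 -0.004 0 0 0.007; -1 -0.003 0 -0.004 0 0 0.007; -1 -0.003 0 -0.004 0 0 0.007")

```text
time_s: 3.0
tcp_pos: [0.525, 0.2386, 0.223]
ee_rot: [[-1.0, 0.009, -0.007], [0.007, 0.002, -1.0], [-0.009, -1.0, -0.002]]
wrist_force: [0.2, 0.0, 0.3]
gripper_width: 1.002
```

```bash
cat > wr.py <<'E'
from topm import *
def shot(n,cam='wrist'):
    c=camera_params(cam); im,d=capture(cam)
    np.savez('pics/'+n+'.npz',im=im,d=d,**{k:np.array(v) for k,v in c.items()}); save(n,im)
    return load(n)
def rect(P,m,t):
    Q=P[m].astype(np.float32)
    if len(Q)<5: return print(t,'none',len(Q))
    k=cv2.minAreaRect(np.ascontiguousarray(Q[:,:2])); print(t,len(Q),np.round(k[0],4),np.round(k[1],4),round(k[2],2),'z',np.median(Q[:,2]).round(4))
E
python3 - <<'E'
from wr import *
im,P,c=shot('w2')
z=P[...,2];x=P[...,0];y=P[...,1];hsv=cv2.cvtColor(im,cv2.COLOR_RGB2HSV)
rect(P,(abs(z-.109)<.006)&(abs(y-.245)<.04)&(abs(x-.52)<.04),'jar')
rect(P,(hsv[...,2]<60)&(abs(z-.008)<.008)&(abs(y-.41)<.07)&(abs(x-.465)<.07),'coaster')
rect(P,(abs(z-.134)<.006)&(abs(y-.26)<.045)&(x>.55)&(x<.67),'keep')
for yc in(.16,.065): rect(P,(abs(z-.082)<.006)&(abs(y-yc)<.045)&(x>.48)&(x<.65),'c%.2f'%yc)
rect(P,(cv2.inRange(hsv,(20,120,60),(35,255,255))>0)&(abs(z-.034)<.012)&(abs(y)<.06)&(x<.48)&(x>.42),'pull')
plan([.521,.239,.060],RT(0))
E
```

```text
jar 912 [0.5177 0.2378] [0.0383 0.0392] 88.87 z 0.1087
coaster 2570 [0.4656 0.4074] [0.0919 0.0937] 1.02 z 0.0076
keep 1896 [0.6195 0.255 ] [0.0483 0.0487] 6.94 z 0.1339
c0.16 3377 [0.5722 0.148 ] [0.0999 0.0504] 6.49 z 0.082
c0.07 3280 [0.571  0.0559] [0.1001 0.0507] 4.81 z 0.0822
pull 326 [0.4624 0.0067] [0.0272 0.0344] 5.68 z 0.0373
now [0.5248 0.2386 0.2226] j [ 40.7  16.1  -4.8   0.3 -68.7  48.8] w 1.0 f [-0.  -0.8 -0.3] t 3.05
shift [ 0.0052  0.1626 -0.0002] rotvec [ 0.0014 -0.0072 -0.0088]
```

Call:
move_arm(increments="-1 0.006 0.03 0 0 0 -0.008; -1 0.006 0.06 0 0 0 -0.008; -1 0.006 0.09 0 0 0 -0.008; -1 0.006 0.12 0 0 0 -0.008; -1 0.006 0.14 0 0 0 -0.008; -1 0.006 0.162 0 0 0 -0.008; -1 0.006 0.162 0 0 0 -0.008; 1 0.006 0.162 0 0 0 -0.008")

```text
time_s: 3.85
tcp_pos: [0.5201, 0.2388, 0.0599]
ee_rot: [[-1.0, -0.0, -0.007], [0.007, -0.0, -1.0], [0.0, -1.0, 0.0]]
wrist_force: [0.5, 0.1, -0.2]
gripper_width: 0.965
```

Call:
move_arm(increments="1 0 0 0 0 0 0; 1 0 0 0 0 0 0; 1 0 0 0 0 0 0; 1 0 0 0 0 0 0; 1 0 0 0 0 0 0; 1 0 0 0 0 0 0")

```text
time_s: 4.45
tcp_pos: [0.5197, 0.2387, 0.0593]
ee_rot: [[-1.0, -0.001, -0.007], [0.007, 0.0, -1.0], [0.001, -1.0, -0.0]]
wrist_force: [-0.3, -0.0, 0.3]
gripper_width: 0.448
```

Run:
```python
from h import *
plan([.467,.409,.16],RT(0))
```

```text
now [0.5197 0.2387 0.0593] j [ 40.9  24.7 -17.4  -0.1 -47.9  48.8] w 0.448 f [-0.3 -0.   0.3] t 4.45
shift [ 0.0539 -0.1006 -0.1699] rotvec [ 0.0002 -0.0068  0.0009]
```

Call:
move_arm(increments="1 0 0 0 0 0 0; 1 0 0 0 0 0 0; 1 0 -0.02 0 0 0 0; 1 0 -0.04 0 0 0 0; 1 0 -0.06 0 0 0 0; 1 0 -0.08 0 0 0 0; 1 0 -0.10 0 0 0 0; 1 0 -0.10 0 0 0 0")

```text
time_s: 5.25
tcp_pos: [0.5212, 0.2397, 0.1618]
ee_rot: [[-1.0, 0.004, -0.006], [0.006, 0.003, -1.0], [-0.004, -1.0, -0.003]]
wrist_force: [0.6, 0.3, -1.3]
gripper_width: 0.45
```

Run:
```python
from wr import *
plan([.467,.409,.16],RT(0))
im,P,c=shot('s3','side')
save('s3c',cv2.resize(im[105:335,165:345],None,fx=2.6,fy=2.6))
```

```text
now [0.5212 0.2397 0.1618] j [ 40.9  18.5 -10.2   0.  -60.9  48.8] w 0.45 f [ 0.6  0.3 -1.3] t 5.25
shift [ 0.0553  0.0022 -0.169 ] rotvec [ 0.0033 -0.0064 -0.0038]
```

View pics/s3c.png

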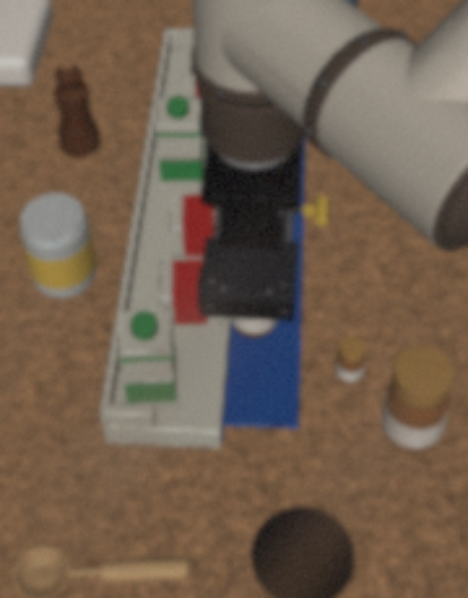

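The jar is held: its base shows at (255,325) off the guard, and the force reads -1.3 N. Next I'll carry it to the coaster.

Call:
move_arm(increments="1 0.009 0 -0.028 0 0 0; 1 0.018 0 -0.056 0 0 0; 1 0.027 0 -0.084 0 0 0; 1 0.036 0 -0.112 0 0 0; 1 0.045 0 -0.14 0 0 0; 1 0.054 0 -0.169 0 0 0; 1 0.054 0 -0.169 0 0 0; 1 0.054 0 -0.169 0 0 0")

```text
time_s: 6.1
tcp_pos: [0.4658, 0.4077, 0.1571]
ee_rot: [[-1.0, -0.004, -0.006], [0.006, -0.003, -1.0], [0.004, -1.0, 0.003]]
wrist_force: [-0.8, -0.1, -1.1]
gripper_width: 0.451
```

Run:
```python
from wr import *
plan([.467,.409,.035],RT(0))
```

```text
now [0.4658 0.4077 0.1571] j [ 56.1  23.3  -3.6  -0.1 -63.4  33.6] w 0.451 f [-0.8 -0.1 -1.1] t 6.1
shift [-0.0017  0.1221 -0.0017] rotvec [-0.003  -0.006   0.0037]
```

Call:
move_arm(increments="1 0 0.03 0 0 0 0; 1 0 0.06 0 0 0 0; 1 0 0.09 0 0 0 0; 1 0 0.105 0 0 0 0; 1 0 0.115 0 0 0 0; 1 0 0.121 0 0 0 0; 1 0 0.124 0 0 0 0; 1 0 0.124 0 0 0 0")

```text
time_s: 6.9
tcp_pos: [0.467, 0.408, 0.0356]
ee_rot: [[-1.0, -0.001, -0.007], [0.007, 0.0, -1.0], [0.001, -1.0, -0.0]]
wrist_force: [-0.7, 0.3, -1.8]
gripper_width: 0.452
```

Run:
```python
from wr import *
plan([.467,.409,.035],RT(0))
```

```text
now [0.467  0.408  0.0356] j [ 56.   30.3 -11.5  -0.1 -48.2  33.6] w 0.452 f [-0.7  0.3 -1.8] t 6.9
shift [ 0.0001  0.0006 -0.001 ] rotvec [ 0.0005 -0.007   0.0006]
```

Call:
move_arm(increments="1 0 0.001 0 0 0 0; 1 0 0.002 0 0 0 0; 1 0 0.002 0 0 0 0")

```text
time_s: 7.2
tcp_pos: [0.4668, 0.4082, 0.0337]
ee_rot: [[-1.0, -0.001, -0.007], [0.007, 0.001, -1.0], [0.001, -1.0, -0.001]]
wrist_force: [0.6, -0.2, -1.0]
gripper_width: 0.455
```

Call:
move_arm(increments="1 0 0.0015 0 0 0 0; 1 0 0.003 0 0 0 0; 1 0 0.003 0 0 0 0")

```text
time_s: 7.5
tcp_pos: [0.4676, 0.4086, 0.0333]
ee_rot: [[-1.0, 0.001, -0.006], [0.006, 0.001, -1.0], [-0.001, -1.0, -0.001]]
wrist_force: [-3.3, -3.2, 10.6]
gripper_width: 0.451
```

Contact at z=0.033. I'll open and retreat upward.

Call:
move_arm(increments="-1 0 -0.002 0 0 0 0; -1 0 -0.002 0 0 0 0; -1 0 -0.002 0 0 0 0; -1 0 -0.002 0 0 0 0; -1 0 -0.002 0 0 0 0; -1 0 -0.03 0 0 0 0; -1 0 -0.08 0 0 0 0; -1 0 -0.13 0 0 0 0")

```text
time_s: 8.3
tcp_pos: [0.4665, 0.4074, 0.1607]
ee_rot: [[-1.0, -0.002, -0.007], [0.007, -0.002, -1.0], [0.002, -1.0, 0.002]]
wrist_force: [0.7, 1.8, -0.5]
gripper_width: 0.988
```

Run:
```python
from wr import *
plan([.45,.16,.25],RT(30))
im,P,c=shot('w4')
im,P,c=shot('s4','side')
z=P[...,2];x=P[...,0];y=P[...,1]
rect(P,(abs(z-.083)<.006)&(abs(y-.41)<.04)&(abs(x-.467)<.04),'jar')
```

```text
now [0.4665 0.4074 0.1607] j [ 56.1  23.1  -3.3  -0.  -63.7  33.6] w 0.988 f [ 0.7  1.8 -0.5] t 8.3
shift [ 0.0151 -0.0886  0.2478] rotvec [-0.0042 -0.0059  0.5261]
jar 128 [0.4655 0.4186] [0.0196 0.0384] 88.72 z 0.0824
```

View pics/s4.png

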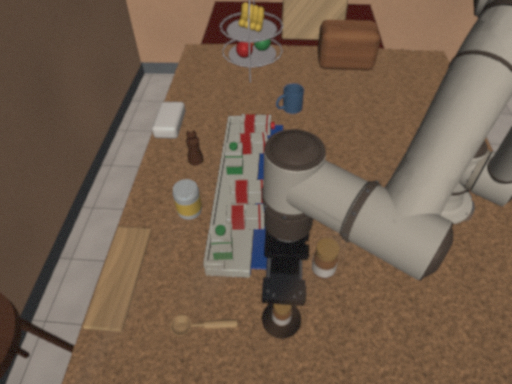

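The jar stands on the coaster in the side view at (282,313). Now I'll get each carton's yaw and move to a tilted approach.

```bash
cat >> wr.py <<'E'
def axis(P,yc,w=.045,verbose=True):
    z=P[...,2];x=P[...,0];y=P[...,1]
    Q=P[(abs(z-.082)<.004)&(abs(y-yc)<w)&(x>.5)&(x<.66)]
    xs=np.arange(Q[:,0].min()+.006,Q[:,0].max()-.006,.005);m=[]
    for a in xs:
        q=Q[abs(Q[:,0]-a)<.004][:,1]
        if len(q)>8:m.append((a,(q.min()+q.max())/2,q.max()-q.min()))
    m=np.array(m);p=np.polyfit(m[:,0],m[:,1],1)
    print('carton',yc,'x',Q[:,0].min().round(4),Q[:,0].max().round(4),'yaw deg',np.degrees(np.arctan(p[0])).round(2),'y at .545/.62',np.polyval(p,[.545,.62]).round(4),'w',np.median(m[:,2]).round(4))
E
python3 - <<'E'
from wr import *
for n in('w2','side0','scene0'):
    im,P,c=load(n);print(n)
    for yc in(.149,.057)+((-.149,-.246) if n!='w2' else ()): axis(P,yc)
plan([.48,.149,.22],RT(50),True)
E
```

```text
w2
carton 0.149 x 0.5203 0.623 yaw deg 5.87 y at .545/.62 [0.1458 0.1535] w 0.0484
carton 0.057 x 0.5198 0.6221 yaw deg 4.72 y at .545/.62 [0.054  0.0602] w 0.049
side0
carton 0.149 x 0.5229 0.6227 yaw deg 6.06 y at .545/.62 [0.1468 0.1548] w 0.0483
carton 0.057 x 0.5225 0.622 yaw deg 4.51 y at .545/.62 [0.0549 0.0608] w 0.0486
carton -0.149 x 0.5271 0.6285 yaw deg 5.97 y at .545/.62 [-0.1536 -0.1458] w 0.048
carton -0.246 x 0.5219 0.6216 yaw deg -0.71 y at .545/.62 [-0.2456 -0.2465] w 0.0474
scene0
carton 0.149 x 0.5231 0.6276 yaw deg 5.52 y at .545/.62 [0.1471 0.1544] w 0.0459
carton 0.057 x 0.5218 0.6271 yaw deg 4.74 y at .545/.62 [0.0559 0.0621] w 0.0482
carton -0.149 x 0.5265 0.6333 yaw deg 7.92 y at .545/.62 [-0.1532 -0.1427] w 0.0469
carton -0.246 x 0.5227 0.6267 yaw deg -0.74 y at .545/.62 [-0.245 -0.246] w 0.0468
now [0.4706 0.4117 0.169 ] j [ 56.1  22.7  -2.8   0.1 -63.6  33.6] w 0.997 f [0.5 1.  0.6] t 8.4
shift [-0.0256 -0.0419  0.2621] rotvec [ 0.0089 -0.0102  0.862 ]
```

Call:
move_arm(increments="-1 0 -0.04 0.03 0 0 0; -1 0 -0.04 0.06 0 0 0.14; -1 -0.005 -0.04 0.10 0 0 0.28; -1 -0.01 -0.04 0.14 0 0 0.42; -1 -0.015 -0.04 0.18 0 0 0.56; -1 -0.02 -0.042 0.22 0 0 0.7; -1 -0.025 -0.042 0.262 0 0 0.86; -1 -0.025 -0.042 0.262 0 0 0.86")

```text
time_s: 9.2
tcp_pos: [0.5248, 0.19, 0.2364]
ee_rot: [[-0.756, 0.653, -0.045], [0.032, -0.032, -0.999], [-0.654, -0.757, 0.003]]
wrist_force: [1.8, -0.6, 1.5]
gripper_width: 1.0
```

Run:
```python
from wr import *
plan([.48,.143,.22],RT(50,5.8),True)
im,P,c=shot('s5','side')
```

```text
now [0.5248 0.19   0.2364] j [ 36.6  -1.5 -54.   81.7 -24.8 -22.5] w 1.0 f [ 1.8 -0.6  1.5] t 9.2
shift [0.0403 0.003  0.0468] rotvec [-0.1062 -0.1002  0.1601]
```

View pics/s5.png

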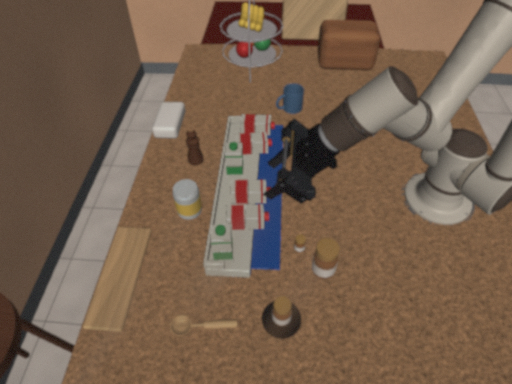

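Call:
move_arm(increments="-1 0.04 0.0 0.047 0 0 0; -1 0.04 0.0 0.047 -0.05 -0.05 0.08; -1 0.04 0.003 0.047 -0.106 -0.1 0.16; -1 0.04 0.003 0.047 -0.106 -0.1 0.16; -1 0.04 0.003 0.047 -0.106 -0.1 0.16; -1 0.04 0.003 0.047 -0.106 -0.1 0.16")

```text
time_s: 9.85
tcp_pos: [0.4778, 0.1569, 0.2599]
ee_rot: [[-0.69, 0.719, 0.083], [-0.07, 0.048, -0.996], [-0.72, -0.694, 0.017]]
wrist_force: [0.2, 0.6, 0.3]
gripper_width: 1.002
```

Run:
```python
from wr import *
plan([.546,.1465,.060],RT(50,5.8),True)
s=sense();print(s['ee_rot'].round(3))
```

```text
now [0.4778 0.1569 0.2599] j [ 15.1 -11.9 -60.7 117.5  -9.2 -34.3] w 1.002 f [0.2 0.6 0.3] t 9.85
shift [0.0964 0.2058 0.0121] rotvec [-0.0253  0.0007  0.0685]
[[-0.69   0.719  0.083]
 [-0.07   0.048 -0.996]
 [-0.72  -0.694  0.017]]
```

The tilt ran into joint limits, because the arm plane is offset from the target azimuth. I'll fit a small kinematic model from the logged poses so I can plan reachable tilts.

```bash
cat > kin.py <<'E'
import numpy as np
from scipy.optimize import least_squares
from scipy.spatial.transform import Rotation as Ro
Rx=lambda a:Ro.from_euler('x',a,degrees=True).as_matrix()
Ry=lambda a:Ro.from_euler('y',a,degrees=True).as_matrix()
Rz=lambda a:Ro.from_euler('z',a,degrees=True).as_matrix()
LIM=np.array([[-179.83,179.83],[-69.29,118.12],[-61.27,80.66],[-181.25,117.63],[-171.15,-9.14],[-177.46,177.46]])
# forearm along +x at zero; tool along +x at zero
def fk(j,p):
    a,h,l2x,l2z,l3x,l3z,d,lt,off,bz=p
    R=Rz(j[0]);x=np.array([0,0,h])+R@[a,0,0]
    R=R@Ry(j[1]);x=x+R@[l2x,d,l2z]
    R=R@Ry(-j[2]);x=x+R@[l3x,0,l3z]
    R=R@Rx(j[3])@Ry(-j[4]); x=x+R@[bz,0,off]
    R=R@Rx(-j[5]); x=x+R@[lt,0,0]
    return x,R
E
python3 - <<'E'
from kin import *
D="""0.1374 -0.6092  0.1968 -62.5  22.1   0.4  -0.  -68.4 -14.8
0.2917 -0.2776  0.2963 -20.2  -4.2 -17.4  -0.  -76.8  12. 
0.4105 -0.0106  0.2957 21.4  -3.2 -16.6  -0.  -76.7  27.8
0.5173 0.2328 0.2135 40.5  16.3  -5.6  -0.2 -69.   49.1
0.5248 0.2386 0.2226 40.7  16.1  -4.8   0.3 -68.7  48.8
0.5197 0.2387 0.0593 40.9  24.7 -17.4  -0.1 -47.9  48.8
0.4658 0.4077 0.1571 56.1  23.3  -3.6  -0.1 -63.4  33.6
0.467  0.408  0.0356 56.   30.3 -11.5  -0.1 -48.2  33.6
0.5248 0.19   0.2364 36.6  -1.5 -54.   81.7 -24.8 -22.5
0.4778 0.1569 0.2599 15.1 -11.9 -60.7 117.5  -9.2 -34.3"""
D=np.array([[float(t) for t in l.split()] for l in D.splitlines()])
# lt & bz degenerate: fix bz=0 ; a vs l2x partly
best=None
for sg4 in(1,-1):
  for sg5 in(1,-1):
    def J(v): j=v.copy(); j[3]*=sg4; j[4]*=sg5; return j
    f=lambda q:np.concatenate([fk(J(v[3:]),np.r_[q,0])[0]-v[:3] for v in D])
    s=least_squares(f,[0,.3,0,.4,.4,0,-.15,.3,0])
    print(sg4,sg5,s.cost,s.x.round(4)); 
    print(np.abs(f(s.x)).max())
    if best is None or s.cost<best[0]: best=(s.cost,s.x,sg4,sg5)
_,q,s4,s5=best
for v in D[[0,5,8,9]]:
    j=v[3:].copy();j[3]*=s4;j[4]*=s5
    x,R=fk(j,np.r_[q,0]); print(R.round(3).tolist())
E
```

```text
1 1 0.012354567506648739 [ 0.2777 -0.4555  0.2541  0.3487  0.0623  0.1752 -0.1641 -0.2521 -0.2091]
0.07747801897781087
1 -1 0.012624261542516974 [ 0.4858 -0.2107  0.2546  0.2229 -0.6768 -0.077  -0.1625  0.3404 -0.2276]
0.06393917822689832
-1 1 0.0037662127532469792 [-0.3289  0.7165  0.0918  0.4581  0.2968  0.0782 -0.1546  0.8819  0.3521]
0.050651410052058865
-1 -1 0.008379165296570512 [-0.7762 -0.3395  0.0576  0.5005  1.5738  1.0873 -0.1538 -0.77    0.3127]
0.061979166909127414
[[-0.001, 0.976, 0.22], [0.002, 0.22, -0.976], [-1.0, -0.0, -0.002]]
[[-0.001, -1.0, 0.006], [0.001, 0.006, 1.0], [-1.0, 0.001, 0.001]]
[[0.653, -0.756, 0.046], [-0.032, 0.033, 0.999], [-0.757, -0.653, -0.003]]
[[0.718, -0.691, -0.083], [0.047, -0.07, 0.996], [-0.694, -0.72, -0.018]]
```

```bash
cat > kin.py <<'E'
import numpy as np
from scipy.optimize import least_squares
from scipy.spatial.transform import Rotation as Ro
Rx=lambda a:Ro.from_euler('x',a,degrees=True).as_matrix()
Ry=lambda a:Ro.from_euler('y',a,degrees=True).as_matrix()
Rz=lambda a:Ro.from_euler('z',a,degrees=True).as_matrix()
LIM=np.array([[-179.83,179.83],[-69.29,118.12],[-61.27,80.66],[-181.25,117.63],[-171.15,-9.14],[-177.46,177.46]])
def fk(j,p):
    h,l2x,l2z,l3x,l3z,d,d2,lt,ox,off=p
    R=Rz(j[0]);x=np.array([0,0,h])
    R=R@Ry(j[1]);x=x+R@[l2x,d,l2z]
    R=R@Ry(-j[2]);x=x+R@[l3x,0,l3z]
    R=R@Rx(-j[3]); x=x+R@[0,d2,0]
    R=R@Ry(-j[4]); x=x+R@[lt,0,off]
    R=R@Rx(-j[5])
    return x,np.c_[R[:,1],R[:,0],-R[:,2]]  # tool frame x,y,z
def R_y(R): return R
E
python3 - <<'E'
from kin import *
D="""0.1374 -0.6092  0.1968 -62.5  22.1   0.4  -0.  -68.4 -14.8
0.2917 -0.2776  0.2963 -20.2  -4.2 -17.4  -0.  -76.8  12. 
0.4105 -0.0106  0.2957 21.4  -3.2 -16.6  -0.  -76.7  27.8
0.5173 0.2328 0.2135 40.5  16.3  -5.6  -0.2 -69.   49.1
0.5248 0.2386 0.2226 40.7  16.1  -4.8   0.3 -68.7  48.8
0.5197 0.2387 0.0593 40.9  24.7 -17.4  -0.1 -47.9  48.8
0.4658 0.4077 0.1571 56.1  23.3  -3.6  -0.1 -63.4  33.6
0.467  0.408  0.0356 56.   30.3 -11.5  -0.1 -48.2  33.6
0.5248 0.19   0.2364 36.6  -1.5 -54.   81.7 -24.8 -22.5
0.4778 0.1569 0.2599 15.1 -11.9 -60.7 117.5  -9.2 -34.3"""
D=np.array([[float(t) for t in l.split()] for l in D.splitlines()])
f=lambda q:np.concatenate([fk(v[3:],q)[0]-v[:3] for v in D]+[.001*(q-[.3,0,.4,.4,0,0,-.15,.3,0,0])])
f2=lambda q:np.r_[f(q)]
f=lambda q:np.concatenate([fk(v[3:],q)[0]-v[:3] for v in D]+[.001*(q-np.array([.3,0,.4,.4,0,0,-.15,.3,0,0]))])
s=least_squares(f,[.3,0,.4,.4,0,0,-.15,.3,0,0])
print(s.cost,s.x.round(4),np.abs(s.fun[:30]).max().round(4))
np.save('kin.npy',s.x)
for v in D[[5,8]]: print(fk(v[3:],s.x)[1].round(3).tolist())
E
```

```text
5.470574170517236e-07 [ 1.604e-01  4.000e-04  5.651e-01  4.218e-01 -2.000e-04  3.000e-04
 -1.600e-01  3.309e-01  0.000e+00 -2.000e-04] 0.0004
[[-1.0, -0.001, -0.006], [0.006, 0.001, -1.0], [0.001, -1.0, -0.001]]
[[-0.756, 0.653, -0.046], [0.033, -0.032, -0.999], [-0.653, -0.757, 0.003]]
```

The model fits to 0.4 mm. Now I'll scan which tilts are reachable for each carton, both at grasp and when standing.

```bash
cat >> kin.py <<'E'
Q=np.load('kin.npy')
def RT(a=0,yaw=0,flip=False):
    a=np.radians(a); R=np.array([[-np.cos(a),np.sin(a),0],[0,0,-1],[-np.sin(a),-np.cos(a),0]])
    if flip: R=R@np.diag([-1,1,-1.])
    return Ro.from_euler('z',yaw,degrees=True).as_matrix()@R
def ik(pinch,R,j0=None,n=12,seed=0,pz=.0187):
    pos=np.array(pinch)+R[:,1]*pz; rng=np.random.default_rng(seed)
    lo=LIM[:,0]+1.;hi=LIM[:,1]-1.;best=None
    def f(j):
        x,r=fk(j,Q); return np.r_[(x-pos)*5,(r-R).ravel()]
    st=[np.array(j0,float)] if j0 is not None else []
    base=np.degrees(np.arctan2(pos[1],pos[0]))+16
    for k in range(n): st.append(np.array([base+rng.normal()*25,rng.uniform(-20,60),rng.uniform(-60,20),rng.normal()*50,rng.uniform(-90,-10),rng.uniform(-150,150)]))
    sols=[]
    for s in st:
        o=least_squares(f,np.clip(s,lo+.1,hi-.1),bounds=(lo,hi),x_scale=50,max_nfev=80)
        sols.append((o.cost,o.x))
        if j0 is not None and o.cost<1e-7: break
    return min(sols,key=lambda t:t[0])
E
python3 - <<'E'
from kin import *
for y,yw in((.1465,5.8),(.055,4.7),(-.1535,6.5),(-.2455,-.7)):
  for flip in(0,1):
    for a in(20,30,40,50,60):
        c,j=ik([.546,y,.060],RT(a,yw,flip),n=5); print(y,flip,'lie',a,'%.1e'%c,j.round(0) if c<1e-6 else '')
    for a in(0,-20,-40):
        c,j=ik([.61,y,.112],RT(a,yw,flip),n=5); print(y,flip,'stand',a,'%.1e'%c,j.round(0) if c<1e-6 else '')
E
```

```text
0.1465 0 lie 20 7.3e-04 
0.1465 0 lie 30 1.1e-02 
0.1465 0 lie 40 1.7e-04 
0.1465 0 lie 50 1.3e-30 [  -6.   23.  -51. -164.  -35.  -95.]
0.1465 0 lie 60 3.3e-22 [  -8.   32.  -59. -166.  -61.  -90.]
0.1465 0 stand 0 5.4e-31 [ 28.  27.  -7.  -0. -56.  68.]
0.1465 0 stand -20 4.7e-29 [ 25.  38.  12.  -6. -83.  73.]
0.1465 0 stand -40 5.3e-24 [  23.   49.   29.  -11. -108.   74.]
0.1465 1 lie 20 7.3e-04 
0.1465 1 lie 30 1.9e-02 
0.1465 1 lie 40 1.7e-04 
0.1465 1 lie 50 4.0e-31 [  -6.   23.  -51. -164.  -35.   85.]
0.1465 1 lie 60 1.9e-26 [  -8.   32.  -59. -166.  -61.   90.]
0.1465 1 stand 0 8.1e-27 [  28.   27.   -7.    0.  -56. -112.]
0.1465 1 stand -20 3.5e-27 [  25.   38.   12.   -6.  -83. -107.]
0.1465 1 stand -40 7.8e-25 [  23.   49.   29.  -11. -108. -106.]
0.055 0 lie 20 9.0e-04 
0.055 0 lie 30 2.5e-02 
0.055 0 lie 40 3.5e-03 
0.055 0 lie 50 4.8e-22 [ -18.   21.  -46. -144.  -30. -107.]
0.055 0 lie 60 4.0e-23 [ -23.   32.  -55. -151.  -57.  -92.]
0.055 0 stand 0 5.4e-28 [ 20.  26.  -9.  -0. -55.  74.]
0.055 0 stand -20 1.7e-30 [ 18.  36.   8.  -5. -81.  78.]
0.055 0 stand -40 3.
[... 1639 characters left out ...]
-30 [ -50.   29.  -30. -109.  -44. -125.]
-0.2455 0 stand 0 6.3e-29 [ -8.  30.  -2.  -0. -58.  97.]
-0.2455 0 stand -20 1.8e-25 [ -7.  40.  13.   2. -83.  96.]
-0.2455 0 stand -40 1.3e-26 [  -6.   52.   28.    4. -106.   95.]
-0.2455 1 lie 20 3.2e-31 [-11.  22. -26.  -9. -23. -72.]
-0.2455 1 lie 30 6.1e-29 [-14.  21. -26. -26. -15. -53.]
-0.2455 1 lie 40 1.4e-23 [-24.  21. -22. -59. -17. -14.]
-0.2455 1 lie 50 3.1e-25 [-39.  23. -24. -91. -28.  28.]
-0.2455 1 lie 60 1.1e-30 [ -50.   29.  -30. -109.  -44.   55.]
-0.2455 1 stand 0 6.2e-29 [ -8.  30.  -2.  -0. -58. -83.]
-0.2455 1 stand -20 2.1e-29 [ -7.  40.  13.   2. -83. -84.]
-0.2455 1 stand -40 3.3e-30 [  -6.   52.   28.    4. -106.  -85.]
```

The forward tilt is hard to reach for the left cartons, but there's a neater way. I can slide each lying carton about 40 mm toward the robot, tool straight down, so its foot sits near the hinge. Then I partly raise the guard, which tips all the cartons past their balance point (about 39°, since the centre of mass is low), and lower it again. First I'll undo the tilt.

Run:
```python
from wr import *
plan([.53,.2,.26],RT(25))
```

```text
now [0.4778 0.1569 0.2599] j [ 15.1 -11.9 -60.7 117.5  -9.2 -34.3] w 1.002 f [0.2 0.6 0.3] t 9.85
shift [-0.0391  0.0395 -0.0386] rotvec [ 0.0342  0.078  -0.3685]
```

Call:
move_arm(increments="-1 -0.015 0.015 -0.015 0.01 0.02 -0.1; -1 -0.03 0.03 -0.03 0.02 0.05 -0.2; -1 -0.04 0.04 -0.04 0.034 0.078 -0.3; -1 -0.04 0.04 -0.04 0.034 0.078 -0.37; -1 -0.04 0.04 -0.04 0.034 0.078 -0.37; -1 -0.04 0.04 -0.04 0.034 0.078 -0.37; -1 -0.04 0.04 -0.04 0.034 0.078 -0.37; -1 -0.04 0.04 -0.04 0.034 0.078 -0.37")

```text
time_s: 10.65
tcp_pos: [0.5313, 0.2059, 0.2597]
ee_rot: [[-0.908, 0.418, 0.003], [-0.001, 0.003, -1.0], [-0.418, -0.908, -0.003]]
wrist_force: [1.0, 0.1, 1.3]
gripper_width: 1.0
```

Run:
```python
from wr import *
plan([.55,.147,.20],RT(0,5.8))
```

```text
now [0.5313 0.2059 0.2597] j [ 46.5   2.5 -29.6  26.  -43.3  26.9] w 1.0 f [1.  0.1 1.3] t 10.65
shift [0.008  0.0618 0.0591] rotvec [-0.0188 -0.0977 -0.4311]
```

Call:
move_arm(increments="-0.6 0 0.0 0.02 -0.005 -0.03 -0.14; -0.6 0 0.02 0.04 -0.01 -0.06 -0.28; -0.6 0.008 0.04 0.059 -0.019 -0.098 -0.43; -0.6 0.008 0.06 0.059 -0.019 -0.098 -0.43; -0.6 0.008 0.0618 0.059 -0.019 -0.098 -0.43; -0.6 0.008 0.0618 0.059 -0.019 -0.098 -0.43; -0.6 0.008 0.0618 0.059 -0.019 -0.098 -0.43")

```text
time_s: 11.35
tcp_pos: [0.5491, 0.1424, 0.2012]
ee_rot: [[-0.995, 0.006, 0.099], [-0.099, -0.003, -0.995], [-0.005, -1.0, 0.003]]
wrist_force: [-1.0, 0.8, 0.4]
gripper_width: 0.804
```

Run:
```python
from wr import *
plan([.55,.147,.04],RT(0,5.8))
im,P,c=shot('w6')
axis(P,.149);axis(P,.057)
```

```text
now [0.5491 0.1424 0.2012] j [ 31.1  16.1  -7.9   0.3 -65.8  64.5] w 0.804 f [-1.   0.8  0.4] t 11.35
shift [-0.0005  0.1612 -0.005 ] rotvec [-0.0031 -0.002  -0.0054]
carton 0.149 x 0.5203 0.6233 yaw deg 5.94 y at .545/.62 [0.1456 0.1534] w 0.0482
carton 0.057 x 0.5205 0.6223 yaw deg 4.08 y at .545/.62 [0.0541 0.0594] w 0.0478
```

View pics/w6.png

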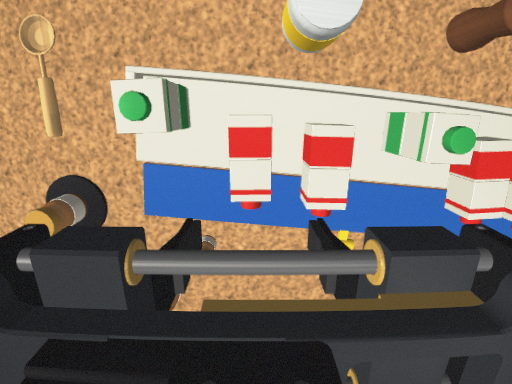

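The carton at (250,160) lies below the fingers and nothing has shifted. I'll descend and grip.

Call:
move_arm(increments="-0.6 0 0.03 -0.005 0 0 0; -0.6 0 0.06 -0.005 0 0 0; -0.6 0 0.09 -0.005 0 0 0; -0.6 0 0.12 -0.005 0 0 0; -0.6 0 0.145 -0.005 0 0 0; -0.6 0 0.161 -0.005 0 0 0; -0.6 0 0.161 -0.005 0 0 0; 1 0 0.161 -0.005 0 0 0")

```text
time_s: 12.2
tcp_pos: [0.5503, 0.1466, 0.0415]
ee_rot: [[-0.995, 0.007, 0.098], [-0.098, -0.002, -0.995], [-0.007, -1.0, 0.002]]
wrist_force: [-0.5, 0.4, 1.1]
gripper_width: 0.766
```

Call:
move_arm(increments="1 0 0 0 0 0 0; 1 0 0 0 0 0 0; 1 0 0 0 0 0 0; 1 0 0 0 0 0 0; 1 0 0 0 0 0 0")

```text
time_s: 12.7
tcp_pos: [0.5505, 0.1463, 0.0412]
ee_rot: [[-0.995, 0.007, 0.097], [-0.097, -0.001, -0.995], [-0.007, -1.0, 0.002]]
wrist_force: [-1.6, 1.5, 5.1]
gripper_width: 0.552
```

Run:
```python
from wr import *
plan([.508,.160,.041],RT(0,0))
```

```text
now [0.5505 0.1463 0.0412] j [ 31.3  25.7 -19.2   0.4 -44.8  63.9] w 0.552 f [-1.6  1.5  5.1] t 12.7
shift [ 0.041  -0.0001 -0.0178] rotvec [-0.0018  0.0971 -0.0068]
```

Call:
move_arm(increments="1 0.006 -0.002 -0.0025 0 0.014 0; 1 0.012 -0.002 -0.005 0 0.028 0; 1 0.018 -0.002 -0.0075 0 0.042 0; 1 0.024 -0.002 -0.010 0 0.056 0; 1 0.030 -0.002 -0.0125 0 0.07 0; 1 0.036 -0.002 -0.015 0 0.084 0; 1 0.042 -0.002 -0.018 0 0.097 0; 1 0.042 0 -0.018 0 0.097 0")

```text
time_s: 13.5
tcp_pos: [0.5049, 0.1598, 0.0411]
ee_rot: [[-1.0, 0.004, 0.0], [-0.0, -0.003, -1.0], [-0.004, -1.0, 0.003]]
wrist_force: [-12.0, 2.2, 22.0]
gripper_width: 0.548
```

Call:
move_arm(increments="-0.55 0 0 0 0 0 0; -0.55 0 0 0 0 0 0; -0.55 0 0 0 0 0 0; -0.55 0 0 0 0 0 0; -0.55 0 -0.03 0 0 0 0; -0.55 0 -0.07 0 0 0 0; -0.55 0 -0.11 0 0 0 0; -0.55 0 -0.15 0 0 0 0")

```text
time_s: 14.3
tcp_pos: [0.5054, 0.1598, 0.1911]
ee_rot: [[-1.0, 0.005, -0.0], [0.0, -0.003, -1.0], [-0.005, -1.0, 0.003]]
wrist_force: [1.4, 1.2, 0.3]
gripper_width: 0.775
```

Run:
```python
from wr import *
plan([.55,.055,.19],RT(0,4.6))
im,P,c=shot('w7')
P[P[...,0]>.64]=np.nan
axis(P,.16);axis(P,.057)
```

```text
now [0.5054 0.1598 0.1911] j [ 35.3  13.  -13.7   0.3 -63.2  54.6] w 0.775 f [1.4 1.2 0.3] t 14.3
shift [-0.0446  0.0016  0.1047] rotvec [-0.0028 -0.0807 -0.0048]
carton 0.16 x 0.5 0.576 yaw deg 1.33 y at .545/.62 [0.1597 0.1614] w 0.0474
carton 0.057 x 0.5196 0.6216 yaw deg 3.86 y at .545/.62 [0.0545 0.0596] w 0.0486
```

View pics/w7.png

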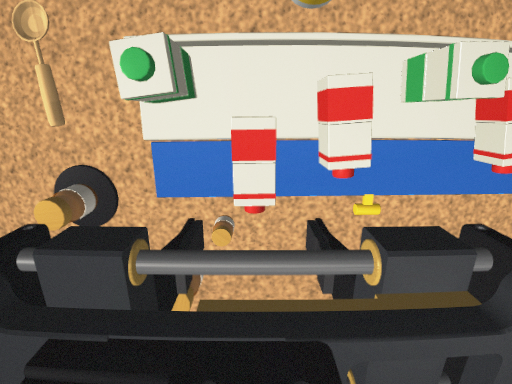

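Carton A's foot is now at x≈0.578 with near-zero yaw. Next is carton B.

Call:
move_arm(increments="-0.6 -0.015 0 0.035 0 -0.04 0; -0.6 -0.03 0 0.07 0 -0.08 0; -0.6 -0.0446 0 0.105 0 -0.08 0; -0.6 -0.0446 0.03 0.105 0 -0.08 0; -0.6 -0.0446 0.07 0.105 0 -0.08 -0.004; -0.6 -0.0446 0.11 0.105 0 -0.08 -0.004; -0.6 -0.0446 0.14 0.105 0 -0.08 -0.004; -0.6 -0.0446 0.15 0.105 0 -0.08 -0.004")

```text
time_s: 15.15
tcp_pos: [0.5484, 0.0535, 0.0365]
ee_rot: [[-0.997, -0.006, 0.079], [-0.079, -0.005, -0.997], [0.006, -1.0, 0.004]]
wrist_force: [-0.9, 0.6, 0.1]
gripper_width: 0.804
```

Call:
move_arm(increments="-0.6 0 0 0 0 0 0; 1 0 0 0 0 0 0; 1 0 0 0 0 0 0; 1 0 0 0 0 0 0; 1 0 0 0 0 0 0; 1 0 0 0 0 0 0")

```text
time_s: 15.75
tcp_pos: [0.5517, 0.055, 0.0415]
ee_rot: [[-0.997, 0.003, 0.08], [-0.08, -0.002, -0.997], [-0.003, -1.0, 0.002]]
wrist_force: [-0.3, 0.4, 5.4]
gripper_width: 0.546
```

Run:
```python
from wr import *
plan([.510,.080,.041],RT(0,0))
```

```text
now [0.5517 0.055  0.0415] j [ 22.5  24.6 -21.2   0.2 -44.1  71.9] w 0.546 f [-0.3  0.4  5.4] t 15.75
shift [ 0.0395  0.0003 -0.0283] rotvec [-0.002   0.0802 -0.0032]
```

Call:
move_arm(increments="1 0.006 -0.002 -0.004 0 0.012 0; 1 0.012 -0.002 -0.008 0 0.024 0; 1 0.018 -0.002 -0.012 0 0.036 0; 1 0.024 -0.002 -0.016 0 0.048 0; 1 0.030 -0.002 -0.02 0 0.06 0; 1 0.036 -0.002 -0.024 0 0.07 0; 1 0.040 -0.002 -0.028 0 0.08 0; 1 0.040 0 -0.028 0 0.08 0")

```text
time_s: 16.55
tcp_pos: [0.5076, 0.0799, 0.0414]
ee_rot: [[-1.0, -0.0, 0.0], [-0.0, -0.003, -1.0], [0.0, -1.0, 0.003]]
wrist_force: [-11.9, 4.2, 23.3]
gripper_width: 0.545
```

Call:
move_arm(increments="-0.55 0 0 0 0 0 0; -0.55 0 0 0 0 0 0; -0.55 0 0 0 0 0 0; -0.55 0 0 0 0 0 0; -0.55 0 -0.03 0 0 0 0; -0.55 0 -0.07 0 0 0 0; -0.55 0 -0.11 0 0 0 0; -0.55 0 -0.15 0 0 0 0")

```text
time_s: 17.35
tcp_pos: [0.5085, 0.0795, 0.1915]
ee_rot: [[-1.0, 0.001, -0.0], [0.0, -0.003, -1.0], [-0.001, -1.0, 0.003]]
wrist_force: [0.3, 0.4, -0.3]
gripper_width: 0.776
```

Run:
```python
from wr import *
plan([.553,-.153,.19],RT(0,6.3))
im,P,c=shot('w8')
P[P[...,0]>.64]=np.nan
axis(P,.16,.03);axis(P,.08,.035)
```

```text
now [0.5085 0.0795 0.1915] j [ 27.1  11.5 -15.5   0.2 -63.   62.8] w 0.776 f [ 0.3  0.4 -0.3] t 17.35
shift [-0.0446  0.0022  0.2324] rotvec [-0.0028 -0.1104 -0.0008]
carton 0.16 x 0.5002 0.5762 yaw deg 1.24 y at .545/.62 [0.1594 0.161 ] w 0.0482
carton 0.08 x 0.5001 0.5766 yaw deg -0.24 y at .545/.62 [0.0788 0.0785] w 0.0476
```

Call:
move_arm(increments="-0.6 -0.006 0 0.03 0 -0.02 0; -0.6 -0.012 0 0.07 0 -0.04 0; -0.6 -0.02 0 0.11 0 -0.06 0; -0.6 -0.03 0 0.15 0 -0.08 0; -0.6 -0.04 0 0.19 0 -0.1 0; -0.6 -0.0446 0 0.232 0 -0.11 0; -0.6 -0.0446 0 0.232 0 -0.11 0; -0.6 -0.0446 0 0.232 0 -0.11 0")

```text
time_s: 18.2
tcp_pos: [0.5529, -0.1533, 0.1899]
ee_rot: [[-0.994, 0.0, 0.107], [-0.107, -0.002, -0.994], [0.0, -1.0, 0.002]]
wrist_force: [0.4, 0.4, -0.8]
gripper_width: 0.8
```

Run:
```python
from wr import *
im,P,c=shot('w9')
P[P[...,0]>.645]=np.nan
axis(P,-.149,.04);axis(P,-.246,.04)
z=P[...,2];x=P[...,0];y=P[...,1]
rect(P,(abs(z-.134)<.006)&(abs(y+.041)<.045)&(x>.55)&(x<.67),'keep2')
plan([.553,-.153,.04],RT(0,6.3))
```

```text
carton -0.149 x 0.5251 0.6289 yaw deg 8.18 y at .545/.62 [-0.1555 -0.1447] w 0.0486
carton -0.246 x 0.5207 0.6204 yaw deg -0.4 y at .545/.62 [-0.2465 -0.2471] w 0.0484
keep2 2277 [ 0.6206 -0.044 ] [0.0482 0.0488] 4.08 z 0.1337
now [ 0.5529 -0.1524  0.1902] j [  0.8  17.3  -7.7   0.1 -64.9  95.3] w 0.801 f [ 0.3 -0.1 -0.1] t 18.25
shift [0.     0.1502 0.0002] rotvec [-0.0023 -0.0011 -0.0002]
```

View pics/w9.png

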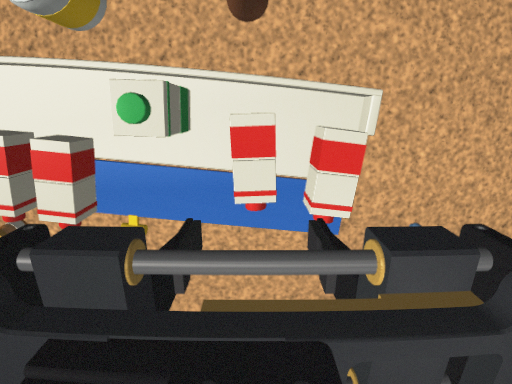

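Call:
move_arm(increments="-0.6 0 0.03 0.001 0 -0.02 0; -0.6 0 0.06 0.001 0 -0.02 0; -0.6 0 0.09 0.001 0 -0.02 0; -0.6 0 0.12 0.001 0 -0.02 0; -0.6 0 0.145 0.001 0 -0.02 0; -0.6 0 0.149 0.001 0 -0.02 0; -0.6 0 0.149 0.001 0 -0.02 0; 1 0 0.149 0.001 0 -0.02 0")

```text
time_s: 19.05
tcp_pos: [0.5549, -0.1532, 0.0433]
ee_rot: [[-0.991, 0.004, 0.131], [-0.131, -0.003, -0.991], [-0.004, -1.0, 0.003]]
wrist_force: [0.1, 0.1, 0.5]
gripper_width: 0.765
```

Call:
move_arm(increments="1 0 0 0 0 0 0; 1 0 0 0 0 0 0; 1 0 0 0 0 0 0; 1 0 0 0 0 0 0; 1 0 0 0 0 0 0")

```text
time_s: 19.55
tcp_pos: [0.554, -0.1536, 0.0427]
ee_rot: [[-0.992, 0.003, 0.13], [-0.13, -0.003, -0.992], [-0.002, -1.0, 0.003]]
wrist_force: [-2.1, 1.2, 5.3]
gripper_width: 0.547
```

Run:
```python
from wr import *
plan([.507,-.143,.041],RT(0,0))
```

```text
now [ 0.554  -0.1536  0.0427] j [  0.7  26.1 -18.1   0.2 -45.6  96.6] w 0.547 f [-2.1  1.2  5.3] t 19.55
shift [ 0.0452  0.0016 -0.0167] rotvec [-0.0028  0.13   -0.0024]
```

Call:
move_arm(increments="1 0.007 -0.002 -0.0025 0 0.02 0; 1 0.014 -0.002 -0.005 0 0.04 0; 1 0.021 -0.002 -0.0075 0 0.06 0; 1 0.028 -0.002 -0.010 0 0.08 0; 1 0.034 -0.002 -0.0125 0 0.1 0; 1 0.040 -0.002 -0.015 0 0.115 0; 1 0.045 -0.002 -0.017 0 0.13 0; 1 0.045 0 -0.017 0 0.13 0")

```text
time_s: 20.35
tcp_pos: [0.5048, -0.1424, 0.0427]
ee_rot: [[-1.0, -0.002, -0.0], [0.0, -0.003, -1.0], [0.002, -1.0, 0.003]]
wrist_force: [-9.2, 6.0, 19.9]
gripper_width: 0.548
```

Call:
move_arm(increments="-0.55 0 0 0 0 0 0; -0.55 0 0 0 0 0 0; -0.55 0 0 0 0 0 0; -0.55 0 0 0 0 0 0; -0.55 0 -0.03 0 0 0 0; -0.55 0 -0.07 0 0 0 0; -0.55 0 -0.11 0 0 0 0; -0.55 0 -0.15 0 0 0 0")

```text
time_s: 21.15
tcp_pos: [0.5063, -0.1423, 0.1931]
ee_rot: [[-1.0, 0.001, -0.0], [0.0, -0.003, -1.0], [-0.001, -1.0, 0.003]]
wrist_force: [0.4, -0.8, 0.2]
gripper_width: 0.776
```

Run:
```python
from wr import *
plan([.55,-.2465,.19],RT(0,-.6))
im,P,c=shot('w10')
P[P[...,0]>.64]=np.nan
axis(P,-.145,.035);axis(P,-.247,.035)
```

```text
now [ 0.5063 -0.1423  0.1931] j [  2.1  12.5 -13.9   0.2 -63.5  87.8] w 0.776 f [ 0.4 -0.8  0.2] t 21.15
shift [-0.0437  0.0034  0.1042] rotvec [-0.0026  0.0101 -0.001 ]
carton -0.145 x 0.5 0.5775 yaw deg 0.53 y at .545/.62 [-0.1428 -0.1421] w 0.0477
carton -0.247 x 0.5208 0.6208 yaw deg -0.69 y at .545/.62 [-0.2462 -0.2471] w 0.0484
```

Call:
move_arm(increments="-0.6 -0.015 0 0.035 0 0 0; -0.6 -0.03 0 0.07 0 0.01 0; -0.6 -0.0437 0 0.104 0 0.01 0; -0.6 -0.0437 0.03 0.104 0 0.01 0; -0.6 -0.0437 0.07 0.104 0 0.01 0; -0.6 -0.0437 0.11 0.104 0 0.01 0; -0.6 -0.0437 0.14 0.104 0 0.01 0; -0.6 -0.0437 0.151 0.104 0 0.01 0")

```text
time_s: 22.0
tcp_pos: [0.5478, -0.2462, 0.037]
ee_rot: [[-1.0, -0.006, -0.011], [0.011, -0.001, -1.0], [0.006, -1.0, 0.001]]
wrist_force: [-0.2, 0.2, -0.1]
gripper_width: 0.804
```

Call:
move_arm(increments="-0.6 0 0 0 0 0 0; 1 0 0 0 0 0 0; 1 0 0 0 0 0 0; 1 0 0 0 0 0 0; 1 0 0 0 0 0 0; 1 0 0 0 0 0 0")

```text
time_s: 22.6
tcp_pos: [0.5511, -0.2466, 0.0424]
ee_rot: [[-1.0, 0.003, -0.01], [0.01, -0.003, -1.0], [-0.003, -1.0, 0.003]]
wrist_force: [-1.2, 1.7, 5.8]
gripper_width: 0.547
```

Run:
```python
from wr import *
plan([.511,-.235,.041],RT(0,0))
```

```text
now [ 0.5511 -0.2466  0.0424] j [ -8.7  28.4 -13.9   0.2 -47.4  98. ] w 0.547 f [-1.2  1.7  5.8] t 22.6
shift [ 0.0403  0.0012 -0.0113] rotvec [-0.003  -0.0098 -0.0034]
```

Call:
move_arm(increments="1 0.006 -0.002 -0.0015 0 -0.001 0; 1 0.012 -0.002 -0.003 0 -0.003 0; 1 0.018 -0.002 -0.0045 0 -0.004 0; 1 0.024 -0.002 -0.006 0 -0.006 0; 1 0.030 -0.002 -0.008 0 -0.008 0; 1 0.036 -0.002 -0.01 0 -0.01 0; 1 0.040 -0.002 -0.0113 0 -0.01 0; 1 0.040 0 -0.0113 0 -0.01 0")

```text
time_s: 23.4
tcp_pos: [0.5089, -0.2345, 0.0422]
ee_rot: [[-1.0, -0.001, 0.0], [-0.0, -0.002, -1.0], [0.001, -1.0, 0.002]]
wrist_force: [-7.5, 6.0, 20.1]
gripper_width: 0.548
```

Call:
move_arm(increments="-0.55 0 0 0 0 0 0; -0.55 0 0 0 0 0 0; -0.55 0 0 0 0 0 0; -0.55 0 0 0 0 0 0; -0.55 0 -0.03 0 0 0 0; -0.55 0 -0.07 0 0 0 0; -0.55 0 -0.11 0 0 0 0; -0.55 0 -0.15 0 0 0 0")

```text
time_s: 24.2
tcp_pos: [0.5101, -0.2345, 0.1923]
ee_rot: [[-1.0, 0.001, -0.0], [0.0, -0.002, -1.0], [-0.001, -1.0, 0.002]]
wrist_force: [1.4, 0.2, 0.1]
gripper_width: 0.776
```

Run:
```python
from wr import *
plan([.4575,.009,.20],RT(0,0.4))
im,P,c=shot('w11')
P[P[...,0]>.64]=np.nan
axis(P,-.142,.035);axis(P,-.235,.035)
```

```text
now [ 0.5101 -0.2345  0.1923] j [ -8.1  16.   -9.3   0.1 -64.6  98. ] w 0.776 f [1.4 0.2 0.1] t 24.2
shift [ 0.0526 -0.0084 -0.2435] rotvec [-0.0025 -0.0073 -0.0008]
carton -0.142 x 0.5 0.5778 yaw deg 1.2 y at .545/.62 [-0.1427 -0.1411] w 0.0482
carton -0.235 x 0.5001 0.5792 yaw deg 0.7 y at .545/.62 [-0.2349 -0.234 ] w 0.0476
```

All four feet are in line at x≈0.578. Now to the pull.

Call:
move_arm(increments="-0.15 0.01 0 -0.04 0 0 0; -0.15 0.02 0 -0.08 0 0 0; -0.15 0.03 0 -0.12 0 0 0; -0.15 0.04 0 -0.16 0 -0.003 0; -0.15 0.05 0 -0.2 0 -0.007 0; -0.15 0.0526 0 -0.2435 0 -0.007 0; -0.15 0.0526 0 -0.2435 0 -0.007 0; -0.15 0.0526 0 -0.2435 0 -0.007 0")

```text
time_s: 25.05
tcp_pos: [0.4577, 0.0099, 0.1901]
ee_rot: [[-1.0, 0.001, 0.009], [-0.009, -0.003, -1.0], [-0.001, -1.0, 0.003]]
wrist_force: [0.3, -0.6, 0.4]
gripper_width: 0.578
```

Run:
```python
from wr import *
im,P,c=shot('w12'); im2,P2,c2=shot('s12','side')
for i,Pq in((im,P),(im2,P2)):
    hsv=cv2.cvtColor(i,cv2.COLOR_RGB2HSV); z=Pq[...,2];x=Pq[...,0];y=Pq[...,1]
    rect(Pq,(cv2.inRange(hsv,(20,120,60),(35,255,255))>0)&(abs(z-.034)<.012)&(abs(y)<.06)&(x<.48)&(x>.42),'pull')
plan([.4575,.009,.018],RT(0,0.4))
```

```text
pull 405 [0.4616 0.0046] [0.0279 0.0322] 0.54 z 0.0376
pull 64 [0.4629 0.009 ] [0.0239 0.0319] 1.17 z 0.0366
now [0.4577 0.0085 0.19  ] j [ 21.6   5.9 -22.7   0.2 -61.5  68.6] w 0.578 f [ 0.4  0.2 -0.2] t 25.15
shift [ 0.0003  0.172  -0.001 ] rotvec [-0.0027 -0.0009 -0.0008]
```

View pics/w12.png

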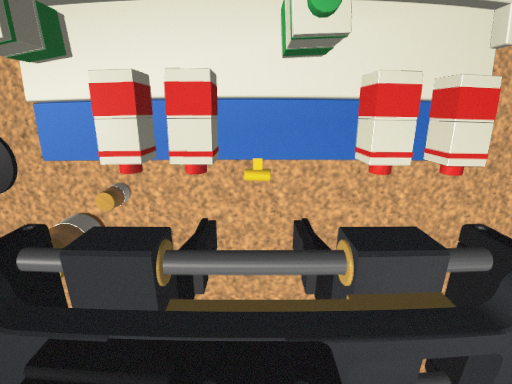

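View pics/s12.png

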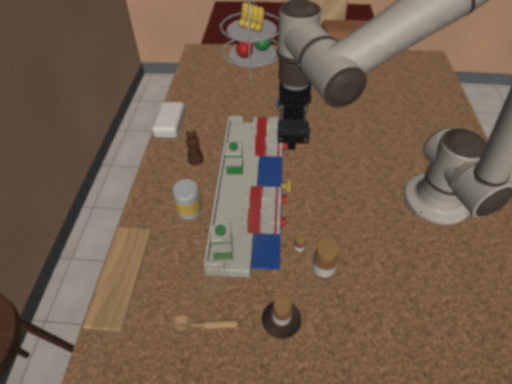

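The pull is at (257,170), centred between the fingers and clear of the cartons. I'll descend and pinch it.

Call:
move_arm(increments="-0.15 0.001 0.04 0.002 0 0 0; -0.15 0.001 0.08 0.002 0 0 0; -0.15 0.001 0.12 0.002 0 0 0; -0.15 0.001 0.15 0.002 0 0 0; -0.15 0.001 0.165 0.002 0 0 0; -0.15 0.001 0.170 0.002 0 0 0; 1 0.001 0.170 0.002 0 0 0; 1 0.001 0.170 0.002 0 0 0")

```text
time_s: 25.95
tcp_pos: [0.4579, 0.0063, 0.021]
ee_rot: [[-1.0, 0.003, 0.006], [-0.006, -0.002, -1.0], [-0.003, -1.0, 0.002]]
wrist_force: [-0.3, 0.2, 0.9]
gripper_width: 0.472
```

Call:
move_arm(increments="1 0 0 0 0 0 0; 1 0 0 0 0 0 0; 1 0 0 0 0 0 0; 1 0 0 0 0 0 0")

```text
time_s: 26.35
tcp_pos: [0.4572, 0.0067, 0.0206]
ee_rot: [[-1.0, 0.002, 0.007], [-0.007, -0.002, -1.0], [-0.002, -1.0, 0.002]]
wrist_force: [-0.2, 0.1, -0.5]
gripper_width: 0.115
```

Run:
```python
from wr import *
plan([.4575,.009,.018],RT(0,0.4))
for a in (15,30,45,60,75,80,85): t=np.radians(a); print(a,(.095*(1-np.cos(t))).round(4),(.095*np.sin(t)).round(4))
```

```text
now [0.4572 0.0067 0.0206] j [ 21.4  18.8 -35.7   0.3 -35.4  68.8] w 0.115 f [-0.2  0.1 -0.5] t 26.35
shift [-0.0003  0.0026 -0.0023] rotvec [-0.0022  0.     -0.002 ]
15 0.0032 0.0246
30 0.0127 0.0475
45 0.0278 0.0672
60 0.0475 0.0823
75 0.0704 0.0918
80 0.0785 0.0936
85 0.0867 0.0946
```

Width 0.115 is too narrow for the 34 mm bar. I'll take a look.

Run:
```python
from wr import *
im,P,c=shot('w13'); save('w13c',cv2.resize(im[120:330,120:400],None,fx=2.6,fy=2.6))
im,P,c=shot('s13','scene'); save('s13c',cv2.resize(im[140:260,130:400],None,fx=2.9,fy=2.9))
plan([.4575,.009,.018])
```

```text
now [0.457  0.0067 0.0204] j [ 21.4  18.9 -35.7   0.3 -35.4  68.8] w 0.044 f [-0.3 -0.4 -0.2] t 26.45
shift [-0.0005  0.0024 -0.0023] rotvec [0. 0. 0.]
```

View pics/w13c.png

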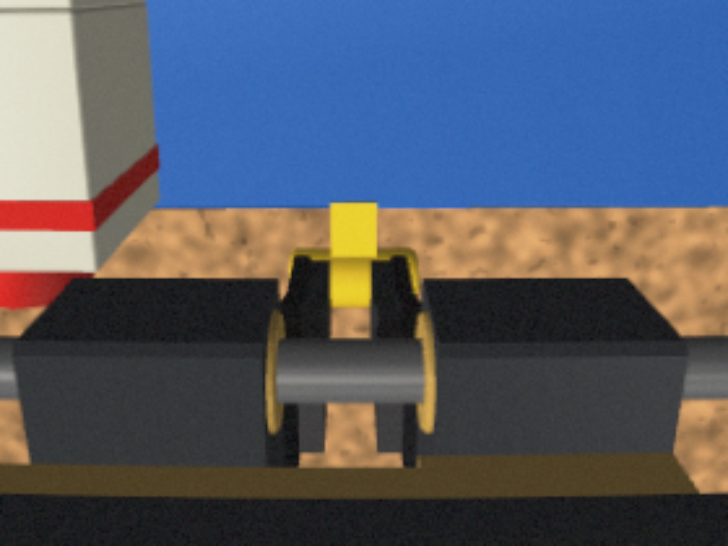

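View pics/s13c.png

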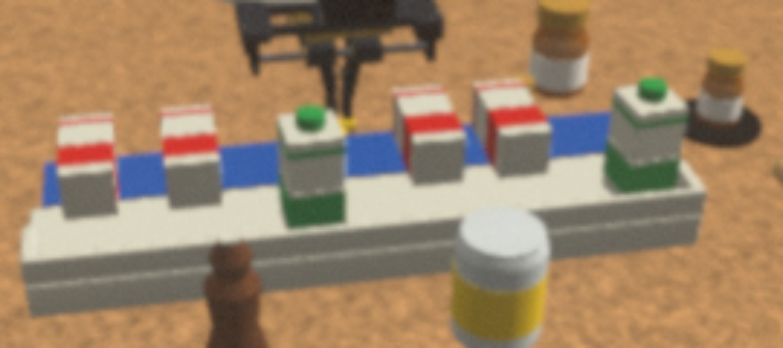

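Call:
move_arm(increments="1 0 0 0 0 0 0; 1 0 0 0 0 0 0")

```text
time_s: 26.65
tcp_pos: [0.457, 0.0066, 0.0202]
ee_rot: [[-1.0, 0.001, 0.007], [-0.007, -0.003, -1.0], [-0.001, -1.0, 0.003]]
wrist_force: [-0.3, 0.1, 0.1]
gripper_width: 0.006
```

Run:
```python
from wr import *
im,P,c=shot('w14'); save('w14c',cv2.resize(im[180:300,180:330],None,fx=5,fy=5))
plan([.4575,.009,.018])
hsv=cv2.cvtColor(im,cv2.COLOR_RGB2HSV); z=P[...,2]
m=(cv2.inRange(hsv,(20,120,60),(35,255,255))>0); m[:, :180]=0; m[:,330:]=0; m[290:]=0
q=P[m]; print(len(q),np.nanmin(q,0),np.nanmax(q,0))
```

```text
now [0.4569 0.0066 0.0202] j [ 21.4  18.9 -35.7   0.3 -35.4  68.8] w 0.008 f [ 0.2  0.3 -0.7] t 26.7
shift [-0.0006  0.0022 -0.0024] rotvec [0. 0. 0.]
974 [ 0.45761366 -0.01153605  0.02844489] [0.49341751 0.02205807 0.13714768]
```

View pics/w14c.png

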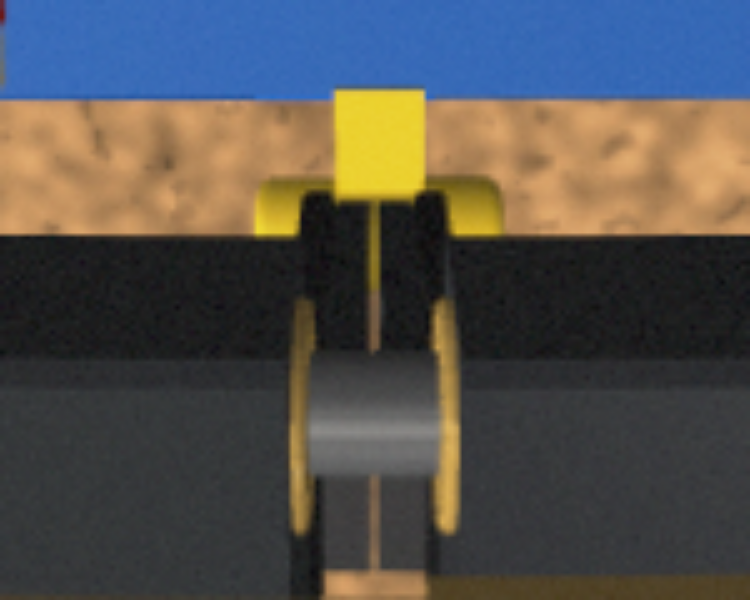

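The fingers seem to have closed straight through the bar's ends without resistance: width 0.006, no force, and the guard hasn't moved. I'll reopen, go lower so the pinch point is level with the bar's centre, and retry.

Call:
move_arm(increments="-0.15 0 0 0 0 0 0; -0.15 0 0 0 0 0 0; -0.15 0 0 0 0 0 0; -0.15 0 0 0 0 0 0; -0.15 0 0 0 0 0 0; -0.15 0 0 0 0 0 0; -0.15 0 0.003 0 0 0 0; -0.15 0 0.006 0 0 0 0")

```text
time_s: 27.5
tcp_pos: [0.457, 0.0065, 0.014]
ee_rot: [[-1.0, 0.001, 0.007], [-0.007, -0.002, -1.0], [-0.001, -1.0, 0.002]]
wrist_force: [-0.2, 0.6, 0.2]
gripper_width: 0.561
```

Run:
```python
from wr import *
plan([.4575,.009,.0145])
im,P,c=shot('w15'); save('w15c',cv2.resize(im[120:330,120:400],None,fx=2.6,fy=2.6))
im,P,c=shot('s15','side'); save('s15c',cv2.resize(im[130:250,200:330],None,fx=4.5,fy=4.5))
```

```text
now [0.457  0.0065 0.014 ] j [ 21.4  19.5 -36.1   0.3 -34.4  68.7] w 0.561 f [-0.2  0.6  0.2] t 27.5
shift [-0.0005 -0.0005 -0.0025] rotvec [0. 0. 0.]
```

View pics/w15c.png

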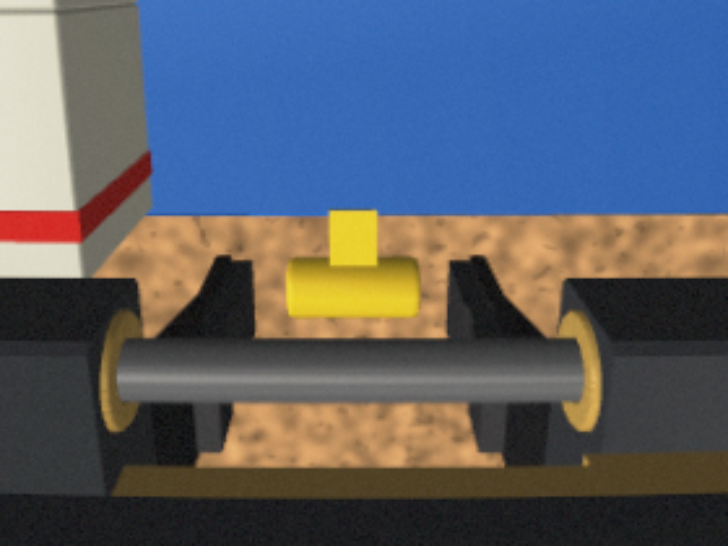

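View pics/s15c.png

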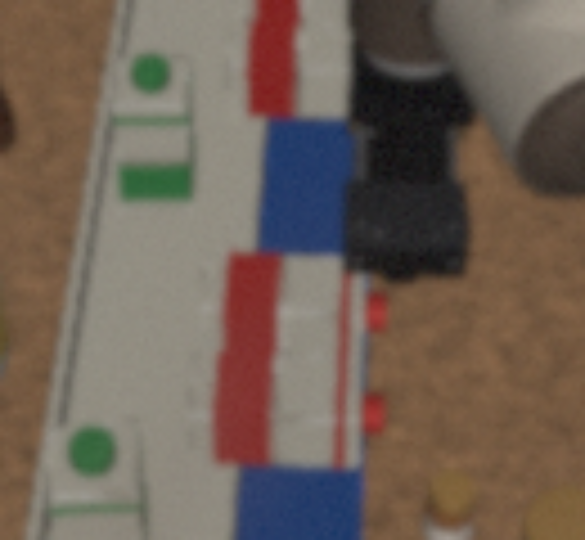

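The bar lies squarely between the pads. I'll close in short steps and watch the width.

Call:
move_arm(increments="0.3 0 0 0 0 0 0; 0.3 0 0 0 0 0 0; 0.3 0 0 0 0 0 0")

```text
time_s: 27.9
tcp_pos: [0.457, 0.0065, 0.0143]
ee_rot: [[-1.0, 0.001, 0.007], [-0.007, -0.003, -1.0], [-0.001, -1.0, 0.003]]
wrist_force: [0.6, -1.6, -0.2]
gripper_width: 0.396
```

Call:
move_arm(increments="1 0 0 0 0 0 0; 1 0 0 0 0 0 0; 1 0 0 0 0 0 0")

```text
time_s: 28.2
tcp_pos: [0.4582, 0.007, 0.0153]
ee_rot: [[-1.0, 0.004, 0.007], [-0.007, -0.002, -1.0], [-0.004, -1.0, 0.002]]
wrist_force: [-0.3, 0.2, 5.4]
gripper_width: 0.165
```

Run:
```python
from wr import *
plan([.4575,.009,.0145])
im,P,c=shot('w16'); save('w16c',cv2.resize(im[120:330,120:400],None,fx=2.6,fy=2.6))
```

```text
now [0.4582 0.007  0.0153] j [ 21.4  19.4 -36.    0.3 -34.4  68.7] w 0.165 f [-0.3  0.2  5.4] t 28.2
shift [ 0.0007  0.0008 -0.002 ] rotvec [0. 0. 0.]
```

View pics/w16c.png

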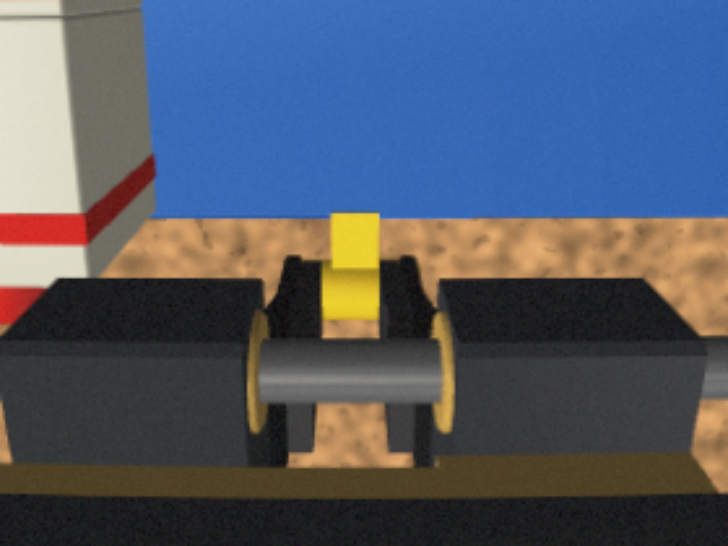

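With closure 0.3 the pads stopped on the bar at 0.396 (34 mm). Commanding full closure squeezed past it. I'll back off to closure 0.3 and test a gentle lift.

Call:
move_arm(increments="-0.1 0 0 0 0 0 0; -0.1 0 0 0 0 0 0; -0.1 0 0 0 0 0 0; -0.1 0 0 0 0 0 0; -0.1 0 0 0 0 0 0; 0.3 0 0 0 0 0 0; 0.3 0 0 0 0 0 0; 0.3 0 0 0 0 0 0")

```text
time_s: 29.05
tcp_pos: [0.4564, 0.006, 0.0139]
ee_rot: [[-1.0, -0.0, 0.007], [-0.007, -0.003, -1.0], [0.0, -1.0, 0.003]]
wrist_force: [-0.2, -4.9, -0.5]
gripper_width: 0.382
```

Call:
move_arm(increments="0.3 0 0 0 0 0 0; 0.3 0 0 0 0 0 0; 0.3 0 -0.003 0 0 0 0; 0.3 0 -0.006 0 0 0 0; 0.3 0 -0.008 0 0 0 0; 0.3 0 -0.010 0 0 0 0")

```text
time_s: 29.65
tcp_pos: [0.4571, 0.0066, 0.0244]
ee_rot: [[-1.0, 0.002, 0.007], [-0.007, -0.002, -1.0], [-0.001, -1.0, 0.002]]
wrist_force: [0.0, -0.4, 0.3]
gripper_width: 0.349
```

Run:
```python
from wr import *
plan([.4575,.009,.0145])
im,P,c=shot('w17'); save('w17c',cv2.resize(im[120:330,120:400],None,fx=2.6,fy=2.6))
```

```text
now [0.4571 0.0066 0.0244] j [ 21.4  18.5 -35.5   0.3 -36.   68.8] w 0.349 f [ 0.  -0.4  0.3] t 29.65
shift [-0.0004  0.0099 -0.0024] rotvec [0. 0. 0.]
```

View pics/w17c.png

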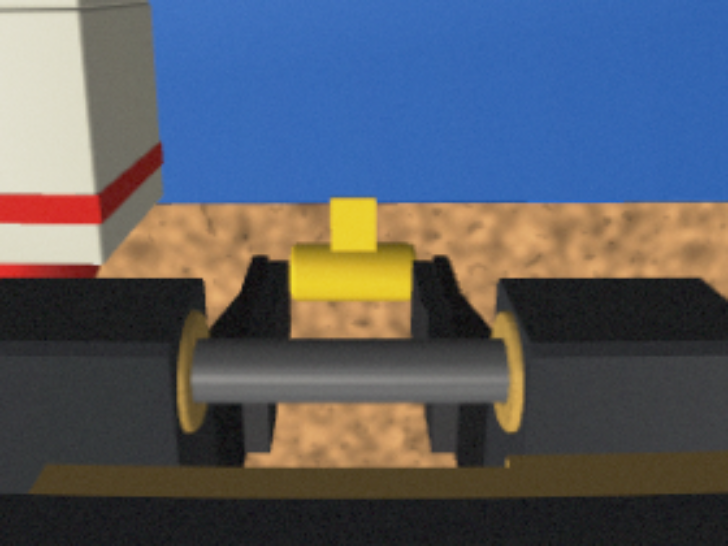

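The pads slipped up off the bar: the contact is compliant and needs good centring. I'll measure the bar's centre precisely.

Run:
```python
from wr import *
for n in('w12','w11','w8','w15','w17','side0','s12','scene0'):
    try: im,P,c=load(n)
    except Exception as e: continue
    hsv=cv2.cvtColor(im,cv2.COLOR_RGB2HSV); z=P[...,2];x=P[...,0];y=P[...,1]
    m=(cv2.inRange(hsv,(20,120,60),(35,255,255))>0)&(z<.06)&(z>.015)&(abs(y)<.06)&(x<.485)&(x>.42)
    q=P[m]
    if len(q)<20: print(n,len(q));continue
    w=q[(abs(q[:,1]-.008)>.009)]  # bar ends only
    t=w[w[:,2]>np.percentile(w[:,2],80)]
    print(n,len(q),len(w),'bar x',w[:,0].min().round(4),w[:,0].max().round(4),'y',q[:,1].min().round(4),q[:,1].max().round(4),'top',t.mean(0).round(4),w[:,2].max().round(4))
```

```text
w12 405 148 bar x 0.4479 0.4742 y -0.0117 0.0207 top [ 0.455  -0.0009  0.04  ] 0.041
w11 390 171 bar x 0.4476 0.4739 y -0.0139 0.0218 top [ 0.4549 -0.0024  0.0397] 0.0415
w8 390 143 bar x 0.4477 0.4632 y -0.0114 0.0218 top [0.4551 0.0005 0.0399] 0.0415
w15 1487 545 bar x 0.4485 0.4634 y -0.0119 0.0221 top [4.553e-01 4.000e-04 4.000e-02] 0.0413
w17 1358 466 bar x 0.4477 0.4631 y -0.0113 0.0218 top [0.4557 0.001  0.0411] 0.0503
side0 64 29 bar x 0.4506 0.469 y -0.0071 0.0245 top [0.4568 0.0029 0.04  ] 0.041
s12 64 29 bar x 0.4507 0.4632 y -0.007 0.0248 top [0.4543 0.0085 0.0411] 0.0418
scene0 26 12 bar x 0.4557 0.4652 y 0.0085 0.0235 top [0.462  0.0216 0.0408] 0.0427
```

Call:
move_arm(increments="-0.1 0 0 0 0 0 0; -0.1 0 0 0 0 0 0; -0.1 0 0 0 0 0 0; -0.1 0.001 0.004 0.001 0 0 0; -0.1 0.001 0.008 0.001 0 0 0; -0.1 0.001 0.0115 0.001 0 0 0; 0.5 0.001 0.0115 0.001 0 0 0; 0.5 0.001 0.0115 0.001 0 0 0")

```text
time_s: 30.5
tcp_pos: [0.4559, 0.0055, 0.0125]
ee_rot: [[-1.0, 0.001, 0.007], [-0.007, -0.003, -1.0], [-0.001, -1.0, 0.003]]
wrist_force: [-0.1, -0.2, -0.7]
gripper_width: 0.444
```

Call:
move_arm(increments="0.5 0 0 0 0 0 0; 0.5 0 0 0 0 0 0")

```text
time_s: 30.7
tcp_pos: [0.4561, 0.0057, 0.0127]
ee_rot: [[-1.0, 0.002, 0.007], [-0.007, -0.002, -1.0], [-0.002, -1.0, 0.002]]
wrist_force: [-0.7, 1.9, -1.1]
gripper_width: 0.362
```

Call:
move_arm(increments="0.5 0 0 0 0 0 0")

```text
time_s: 30.8
tcp_pos: [0.4561, 0.0057, 0.0128]
ee_rot: [[-1.0, 0.002, 0.007], [-0.007, -0.002, -1.0], [-0.002, -1.0, 0.002]]
wrist_force: [-0.1, 1.8, -1.8]
gripper_width: 0.361
```

Call:
move_arm(increments="0.5 0 0 0 0 0 0; 0.5 0 0 0 0 0 0")

```text
time_s: 31.0
tcp_pos: [0.4561, 0.0057, 0.0127]
ee_rot: [[-1.0, 0.001, 0.007], [-0.007, -0.002, -1.0], [-0.001, -1.0, 0.002]]
wrist_force: [0.4, 2.1, -0.4]
gripper_width: 0.363
```

This holds steadily at 0.362. I'll lift slowly.

Call:
move_arm(increments="0.5 0 -0.002 0 0 0 0; 0.5 0 -0.004 0 0 0 0; 0.5 0 -0.006 0 0 0 0; 0.5 -0.0003 -0.008 0 0 0 0; 0.5 -0.0006 -0.010 0 0 0 0; 0.5 -0.0008 -0.012 0 0 0 0")

```text
time_s: 31.6
tcp_pos: [0.4576, 0.0058, 0.0251]
ee_rot: [[-1.0, 0.003, 0.007], [-0.007, -0.002, -1.0], [-0.003, -1.0, 0.002]]
wrist_force: [3.1, 1.7, -5.9]
gripper_width: 0.36
```

Run:
```python
from wr import *
plan([.4575,.009,.0145])
im,P,c=shot('w18'); save('w18c',cv2.resize(im[120:330,120:400],None,fx=2.6,fy=2.6))
hsv=cv2.cvtColor(im,cv2.COLOR_RGB2HSV)
b=(cv2.inRange(hsv,(105,150,50),(128,255,255))>0)&(abs(P[...,1])<.03)
q=P[b]; print(np.polyfit(q[:,0],q[:,2],1),q[:,2].min(),q[:,2].max())
```

```text
now [0.4576 0.0058 0.0251] j [ 21.3  18.4 -35.5   0.3 -36.   68.9] w 0.36 f [ 3.1  1.7 -5.9] t 31.6
shift [ 0.0001  0.0105 -0.0033] rotvec [0. 0. 0.]
[-0.12889484  0.10473886] 0.03213880000897848 0.04498279865584498
```

View pics/w18c.png

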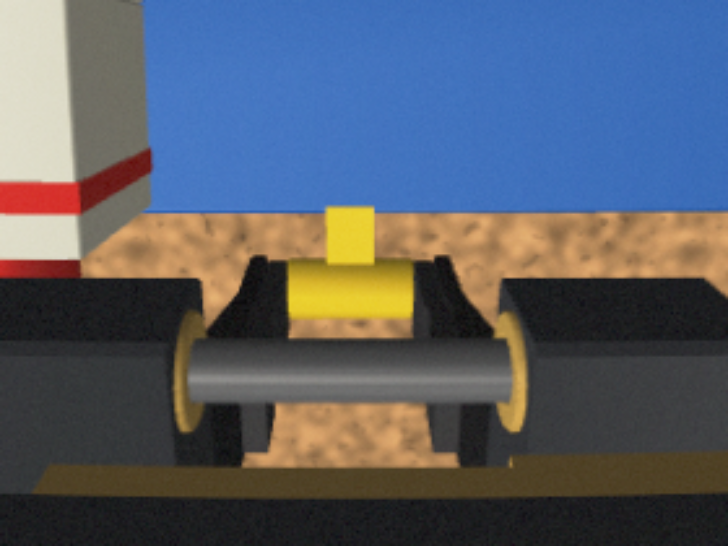

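The guard is following, with a slope of 0.13 rad. I'll continue along the 95 mm arc.

Call:
move_arm(increments="0.5 -0.0011 -0.0066 0 0 0 0; 0.5 -0.0026 -0.013 0 0 0 0; 0.5 -0.0046 -0.0194 0 0 0 0; 0.5 -0.0071 -0.0256 0 0 0 0; 0.5 -0.0099 -0.0316 0 0 0 0; 0.5 -0.0132 -0.0374 0 0 0 0; 0.5 -0.0169 -0.0429 0 0 0 0; 0.5 -0.0209 -0.0482 0 0 0 0")

```text
time_s: 32.45
tcp_pos: [0.4772, 0.0054, 0.0735]
ee_rot: [[-1.0, 0.0, 0.007], [-0.007, -0.003, -1.0], [-0.0, -1.0, 0.003]]
wrist_force: [-0.1, 0.0, -0.6]
gripper_width: 0.252
```

Run:
```python
from wr import *
plan([.4575,.009,.0145])
im,P,c=shot('s19','side'); save('s19c',cv2.resize(im[100:290,170:330],None,fx=3,fy=3))
im,P,c=shot('w19')
hsv=cv2.cvtColor(im,cv2.COLOR_RGB2HSV)
b=(cv2.inRange(hsv,(105,150,50),(128,255,255))>0)&(abs(P[...,1])<.03)
q=P[b]; print(np.polyfit(q[:,0],q[:,2],1),np.degrees(np.arctan(np.polyfit(q[:,0],q[:,2],1)[0])))
```

```text
now [0.4772 0.0054 0.0735] j [ 20.3  15.7 -29.7   0.2 -44.7  69.9] w 0.252 f [-0.1  0.  -0.6] t 32.45
shift [ 0.0197  0.059  -0.0039] rotvec [0. 0. 0.]
[-0.4702863   0.29225052] -25.186958651039216
```

View pics/s19c.png

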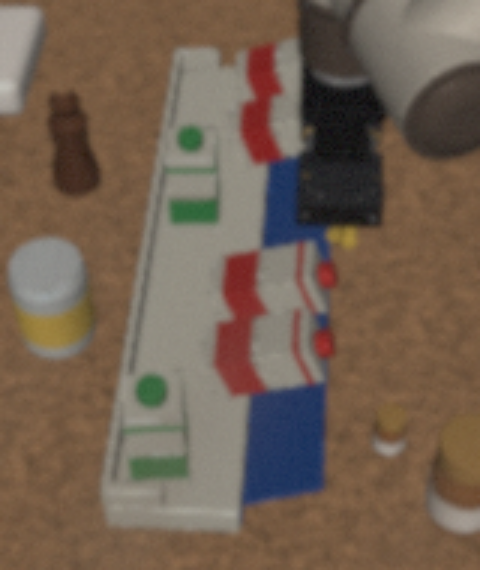

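View pics/w19.png

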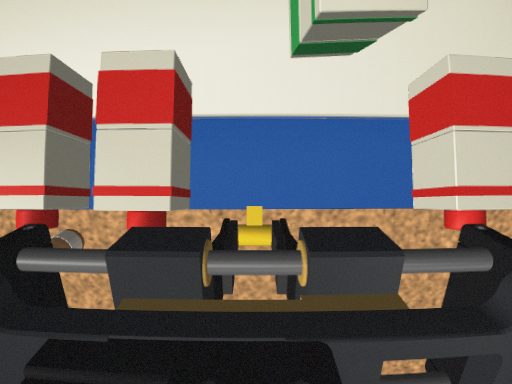

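It slipped, but the guard holds at 25° and the cartons ride on it as intended. Now there's room to push instead: with closed fingers on the robot side of the bar, I'll follow the arc, which needs no grip friction.

Run:
```python
from wr import *
plan([.440,.0055,.115]); plan([.440,.0055,.060])
b=lambda t:np.array([.5515-.095*np.cos(t),.032+.095*np.sin(t)])
for t in np.arange(.44,1.5,.08): print(t.round(2),'tcp x,z',(b(t)+[-.0175,-.012]).round(4))
```

```text
now [0.4785 0.0059 0.0738] j [ 20.3  15.7 -29.6   0.3 -44.6  69.9] w 0.251 f [ 0.4 -0.6 -0.7] t 32.55
shift [ 0.0384 -0.0413  0.0002] rotvec [0. 0. 0.]
now [0.4785 0.0059 0.0738] j [ 20.3  15.7 -29.6   0.3 -44.6  69.9] w 0.251 f [ 0.4 -0.6 -0.7] t 32.55
shift [0.0385 0.0137 0.0001] rotvec [0. 0. 0.]
0.44 tcp x,z [0.448  0.0605]
0.52 tcp x,z [0.4516 0.0672]
0.6 tcp x,z [0.4556 0.0736]
0.68 tcp x,z [0.4601 0.0797]
0.76 tcp x,z [0.4651 0.0854]
0.84 tcp x,z [0.4706 0.0907]
0.92 tcp x,z [0.4764 0.0956]
1.0 tcp x,z [0.4827 0.0999]
1.08 tcp x,z [0.4892 0.1038]
1.16 tcp x,z [0.4961 0.1071]
1.24 tcp x,z [0.5031 0.1098]
1.32 tcp x,z [0.5104 0.112 ]
1.4 tcp x,z [0.5179 0.1136]
1.48 tcp x,z [0.5254 0.1146]
```

Call:
move_arm(increments="-0.1 0 0 0 0 0 0; -0.1 0 -0.005 0 0 0 0; -0.1 0 -0.03 0 0 0 0; 1 0.01 -0.045 0 0 0 0; 1 0.03 -0.045 0 0 0 0; 1 0.0385 -0.045 0 0 0 0; 1 0.0385 -0.045 0 0 0 0; 1 0.0385 -0.045 0 0 0 0")

```text
time_s: 33.35
tcp_pos: [0.4394, 0.0057, 0.1179]
ee_rot: [[-1.0, 0.001, 0.007], [-0.007, -0.003, -1.0], [-0.001, -1.0, 0.003]]
wrist_force: [-0.7, -0.1, -0.2]
gripper_width: 0.156
```

Call:
move_arm(increments="1 0 0.015 0 0 0 0; 1 0 0.03 0 0 0 0; 1 0 0.045 0 0 0 0; 1 0 0.056 0 0 0 0; 1 0 0.058 0 0 0 0; 1 0 0.058 0 0 0 0")

```text
time_s: 33.95
tcp_pos: [0.4395, 0.0055, 0.0595]
ee_rot: [[-1.0, 0.0, 0.007], [-0.007, -0.003, -1.0], [-0.0, -1.0, 0.003]]
wrist_force: [0.5, -0.5, -0.1]
gripper_width: 0.004
```

Run:
```python
from wr import *
plan([.448,.0055,.0605])
im,P,c=shot('w20'); save('w20c',cv2.resize(im[120:330,120:400],None,fx=2.6,fy=2.6))
hsv=cv2.cvtColor(im,cv2.COLOR_RGB2HSV)
b=(cv2.inRange(hsv,(105,150,50),(128,255,255))>0)&(abs(P[...,1])<.03)
q=P[b]; print(np.degrees(np.arctan(np.polyfit(q[:,0],q[:,2],1)[0])))
```

```text
now [0.4395 0.0055 0.0595] j [ 22.2  13.6 -35.6   0.3 -40.9  68. ] w 0.004 f [ 0.5 -0.5 -0.1] t 33.95
shift [-0.0085 -0.001   0.0001] rotvec [0. 0. 0.]
-24.782546252309373
```

View pics/w20c.png

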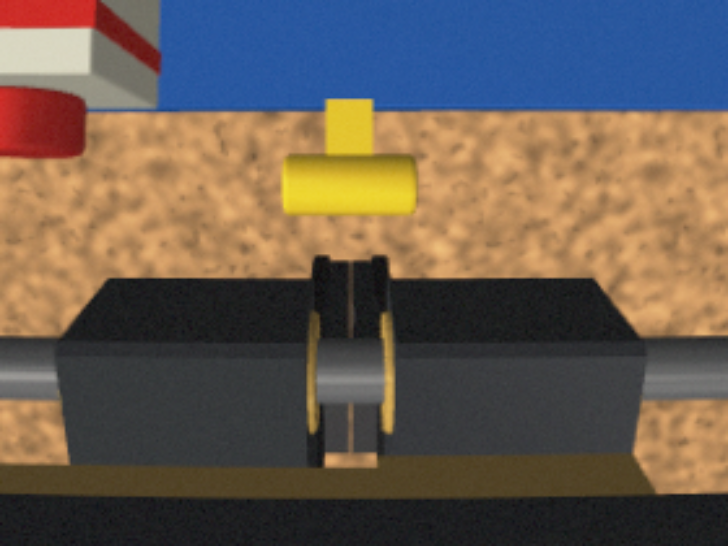

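Call:
move_arm(increments="1 -0.005 0 0 0 0 0; 1 -0.0105 -0.001 0 0 0 0; 1 -0.014 -0.0045 0 0 0 0; 1 -0.016 -0.008 0 0 0 0; 1 -0.018 -0.011 0 0 0 0; 1 -0.020 -0.0141 0 0 0 0")

```text
time_s: 34.6
tcp_pos: [0.4593, 0.0057, 0.0744]
ee_rot: [[-1.0, 0.001, 0.007], [-0.007, -0.002, -1.0], [-0.001, -1.0, 0.002]]
wrist_force: [-0.1, 0.4, -0.7]
gripper_width: 0.009
```

Run:
```python
from wr import *
plan([.448,.0055,.0605])
im,P,c=shot('w21')
hsv=cv2.cvtColor(im,cv2.COLOR_RGB2HSV)
b=(cv2.inRange(hsv,(105,150,50),(128,255,255))>0)&(abs(P[...,1])<.03)
q=P[b]; print(np.degrees(np.arctan(np.polyfit(q[:,0],q[:,2],1)[0])))
```

```text
now [0.4593 0.0057 0.0744] j [ 21.2  14.  -32.    0.2 -44.   69. ] w 0.009 f [-0.1  0.4 -0.7] t 34.6
shift [0.0113 0.0139 0.0001] rotvec [0. 0. 0.]
-24.771449393606805
```

View pics/w21.png

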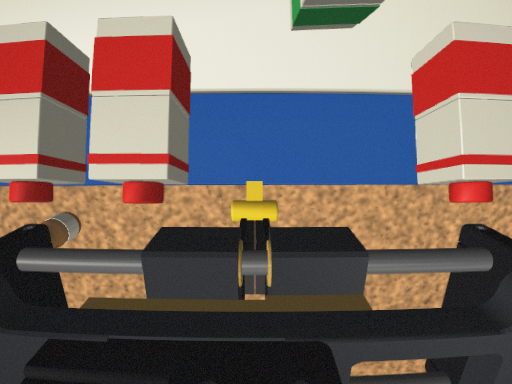

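No contact yet; the tip is just short of the bar and a bit high. I'll lower it and push.

Call:
move_arm(increments="1 0.004 0.013 0 0 0 0; 1 0.004 0.013 0 0 0 0; 1 0 0.013 0 0 0 0; 1 -0.003 0.013 0 0 0 0; 1 -0.003 0.013 0 0 0 0")

```text
time_s: 35.15
tcp_pos: [0.4633, 0.0059, 0.0615]
ee_rot: [[-1.0, 0.003, 0.007], [-0.007, -0.002, -1.0], [-0.003, -1.0, 0.002]]
wrist_force: [0.3, 0.0, -1.3]
gripper_width: 0.006
```

Call:
move_arm(increments="1 -0.002 -0.001 0 0 0 0; 1 -0.004 -0.003 0 0 0 0; 1 -0.006 -0.005 0 0 0 0; 1 -0.008 -0.008 0 0 0 0")

```text
time_s: 35.55
tcp_pos: [0.4703, 0.0057, 0.0693]
ee_rot: [[-1.0, 0.001, 0.007], [-0.007, -0.002, -1.0], [-0.001, -1.0, 0.003]]
wrist_force: [0.1, -0.8, -1.3]
gripper_width: 0.005
```

```bash
cat >> wr.py <<'E'
def guard(n,cam='wrist'):
    im,P,c=shot(n,cam); hsv=cv2.cvtColor(im,cv2.COLOR_RGB2HSV)
    b=(cv2.inRange(hsv,(105,150,50),(128,255,255))>0)&(abs(P[...,1])<.03)&(P[...,2]<.13)&(P[...,0]<.57)
    q=P[b]; a=np.linalg.svd(q-q.mean(0))[2][2]; print('guard deg',np.degrees(np.arctan2(abs(a[0]),abs(a[2]))).round(2),len(q))
E
python3 - <<'E'
from wr import *
plan([.448,.0055,.0605]); guard('w22')
E
```

```text
now [0.4703 0.0057 0.0693] j [ 20.7  15.4 -30.9   0.2 -43.7  69.5] w 0.005 f [ 0.1 -0.8 -1.3] t 35.55
shift [0.0223 0.0087 0.0001] rotvec [0. 0. 0.]
guard deg 26.16 7249
```

View pics/w22.png

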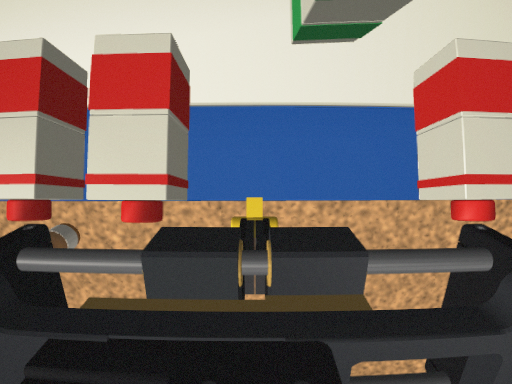

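The finger is inside the bar's outline with no force, so apparently only the bar's ends have contact. I'll push the panel's free edge beside the pull instead, at y≈-0.05.

Call:
move_arm(increments="1 0.02 0 0 0 0 0; 1 0.032 0 0 0 0 0; 1 0.032 0 0.03 0 0 0; 1 0.032 0.01 0.055 0 0 0; 1 0.032 0.013 0.055 0 0 0; 1 0.02 0.013 0.055 0 0 0; 1 0.01 0.013 0.055 0 0 0; 1 0.003 0.013 0.055 0 0 0")

```text
time_s: 36.4
tcp_pos: [0.4696, -0.0485, 0.0566]
ee_rot: [[-1.0, 0.003, 0.008], [-0.008, -0.002, -1.0], [-0.003, -1.0, 0.002]]
wrist_force: [-0.5, 0.1, -0.5]
gripper_width: 0.004
```

Call:
move_arm(increments="1 -0.004 0 0 0 0 0; 1 -0.008 0 0 0 0 0; 1 -0.010 -0.001 0 0 0 0; 1 -0.012 -0.003 0 0 0 0")

```text
time_s: 36.8
tcp_pos: [0.4793, -0.0492, 0.0591]
ee_rot: [[-1.0, 0.001, 0.007], [-0.007, -0.003, -1.0], [-0.001, -1.0, 0.003]]
wrist_force: [-1.0, -0.4, 0.3]
gripper_width: 0.003
```

Run:
```python
from wr import *
plan([.448,.0055,.0605]); guard('w23')
```

```text
now [ 0.4793 -0.0492  0.0591] j [ 13.6  17.3 -30.    0.2 -42.7  76.6] w 0.003 f [-1.  -0.4  0.3] t 36.8
shift [ 0.031  -0.0015 -0.0549] rotvec [0. 0. 0.]
guard deg 26.09 7762
```

View pics/w23.png

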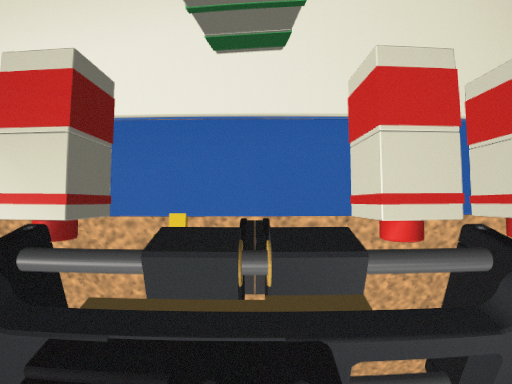

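Call:
move_arm(increments="1 -0.002 0 0 0 0 0; 1 -0.004 -0.001 0 0 0 0; 1 -0.006 -0.002 0 0 0 0; 1 -0.008 -0.004 0 0 0 0")

```text
time_s: 37.25
tcp_pos: [0.4875, -0.0492, 0.0633]
ee_rot: [[-1.0, 0.001, 0.007], [-0.007, -0.003, -1.0], [-0.001, -1.0, 0.003]]
wrist_force: [-0.4, -0.1, -0.1]
gripper_width: 0.002
```

Run:
```python
from wr import *
plan([.448,.0055,.0605]); guard('w24')
```

```text
now [ 0.4875 -0.0492  0.0633] j [ 13.4  17.6 -28.7   0.2 -43.7  76.8] w 0.002 f [-0.4 -0.1 -0.1] t 37.25
shift [ 0.0392  0.0026 -0.0549] rotvec [0. 0. 0.]
guard deg 24.81 7234
```

Still no contact. Perhaps only the pad zone, about 10–28 mm above the tip, makes contact. I'll back off, drop lower and push again.

Call:
move_arm(increments="1 0.025 0 0 0 0 0; 1 0.025 0.01 0 0 0 0; 1 0.025 0.0145 0 0 0 0; 1 0.015 0.0145 0 0 0 0; 1 0.010 0.0145 0 0 0 0; 1 0.006 0.0145 0 0 0 0")

```text
time_s: 37.9
tcp_pos: [0.4832, -0.0491, 0.0488]
ee_rot: [[-1.0, 0.002, 0.007], [-0.007, -0.002, -1.0], [-0.002, -1.0, 0.002]]
wrist_force: [0.7, 0.1, -0.2]
gripper_width: 0.006
```

Call:
move_arm(increments="1 -0.002 0 0 0 0 0; 1 -0.004 0 0 0 0 0; 1 -0.006 0 0 0 0 0")

```text
time_s: 38.2
tcp_pos: [0.4876, -0.0492, 0.0487]
ee_rot: [[-1.0, 0.001, 0.007], [-0.007, -0.002, -1.0], [-0.001, -1.0, 0.002]]
wrist_force: [-0.7, 0.5, 0.5]
gripper_width: 0.001
```

Run:
```python
from wr import *
plan([.448,.0055,.0605]); guard('w25')
```

```text
now [ 0.4876 -0.0492  0.0487] j [ 13.4  18.8 -29.6   0.2 -41.5  76.8] w 0.001 f [-0.7  0.5  0.5] t 38.2
shift [ 0.0392 -0.012  -0.0549] rotvec [0. 0. 0.]
guard deg 24.8 8028
```

Run:
```python
from wr import *
for n in('w25','w23'):
    im,P,c=load(n)
    hsv=cv2.cvtColor(im,cv2.COLOR_RGB2HSV)
    b=(cv2.inRange(hsv,(105,150,50),(128,255,255))>0)&(P[...,2]<.13)&(P[...,0]<.57)&(P[...,1]<.04)&(P[...,1]>-.11)
    q=P[b]; i=np.argsort(q[:,0]); print(n,q[i[:5]].round(4),q[i[-5:]].round(4))
    print(P[230:250,256].round(3)[::5])
im,P,c=shot('s25','scene'); save('s25c',cv2.resize(im[120:260,130:400],None,fx=2.9,fy=2.9))
im,P,c=load('w25'); save('w25c',cv2.resize(im[120:330,120:400],None,fx=2.6,fy=2.6))
```

```text
w25 [[0.4825 0.0363 0.0638]
 [0.4826 0.0328 0.0638]
 [0.4826 0.0243 0.0636]
 [0.4827 0.034  0.0641]
 [0.4827 0.027  0.0639]] [[ 0.5498 -0.1074  0.034 ]
 [ 0.5498 -0.1087  0.0344]
 [ 0.5498 -0.1016  0.036 ]
 [ 0.5498 -0.1055  0.0353]
 [ 0.5498 -0.1093  0.0349]]
[[ 0.496 -0.051  0.089]
 [ 0.496 -0.051  0.097]
 [ 0.494 -0.051  0.099]
 [ 0.496 -0.051  0.108]]
w23 [[0.4821 0.0341 0.0636]
 [0.4822 0.0179 0.0633]
 [0.4822 0.015  0.0633]
 [0.4823 0.0361 0.064 ]
 [0.4823 0.0215 0.0636]] [[ 0.5511 -0.1063  0.0162]
 [ 0.5511 -0.1072  0.0159]
 [ 0.5511 -0.1079  0.0163]
 [ 0.5511 -0.1097  0.0158]
 [ 0.5511 -0.1085  0.017 ]]
[[ 0.487 -0.051  0.1  ]
 [ 0.487 -0.051  0.107]
 [ 0.486 -0.051  0.11 ]
 [ 0.487 -0.05   0.119]]
```

View pics/w25c.png

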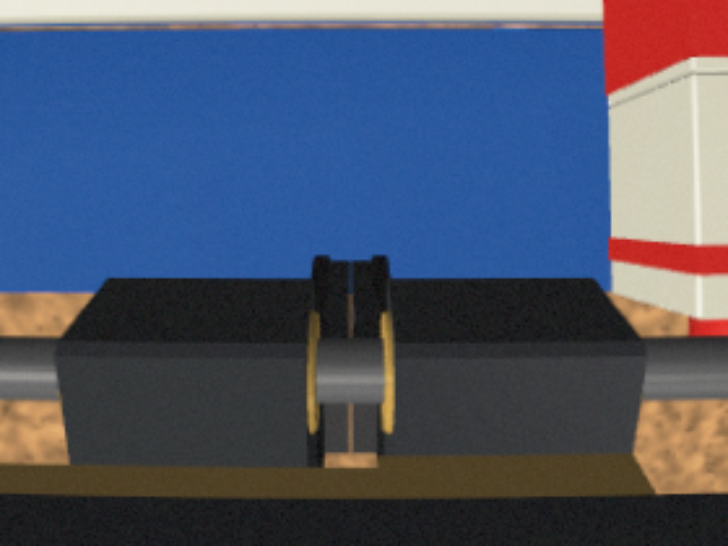

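View pics/s25c.png

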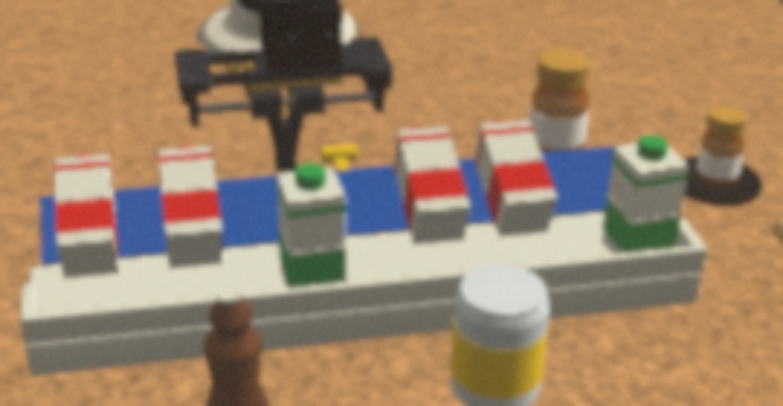

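The fingers clearly pass through the panel in the picture with no contact, so only the pull's ends can be gripped. The guard keeps its angle after a slip, so I can ratchet: regrip the bar, measure it first, and move slowly with a slightly firmer closure.

Call:
move_arm(increments="1 0.01 -0.01 0 0 0 0; -0.1 0.023 -0.05 0 0 0 0; -0.1 0.023 -0.065 -0.03 0 0 0; -0.1 0.023 -0.065 -0.0547 0 0 0; -0.1 0.023 -0.065 -0.0547 0 0 0; -0.1 0.023 -0.065 -0.0547 0 0 0; -0.1 0.023 -0.065 -0.0547 0 0 0")

```text
time_s: 39.0
tcp_pos: [0.4634, 0.005, 0.1136]
ee_rot: [[-1.0, 0.001, 0.006], [-0.006, -0.003, -1.0], [-0.001, -1.0, 0.003]]
wrist_force: [0.2, -0.1, 0.2]
gripper_width: 0.467
```

```bash
cat >> wr.py <<'E'
def bar(n):
    im,P,c=shot(n); hsv=cv2.cvtColor(im,cv2.COLOR_RGB2HSV); z=P[...,2];x=P[...,0];y=P[...,1]
    m=(cv2.inRange(hsv,(20,120,60),(35,255,255))>0)&(z<.16)&(z>.015)&(abs(y)<.04)&(x<.58)&(x>.42)
    q=P[m]; w=q[abs(q[:,1]-.005)>.009]
    print('bar x',np.percentile(w[:,0],[1,99]).round(4),'y',q[:,1].min().round(4),q[:,1].max().round(4),'ztop',np.percentile(w[:,2],95).round(4),len(q))
E
python3 - <<'E'
from wr import *
bar('w26'); guard('w27')
plan([.4645,.0055,.053],RT(0,.4))
E
```

```text
bar x [0.4569 0.4715] y -0.0114 0.0219 ztop 0.0799 905
guard deg 25.45 5034
now [0.4636 0.0048 0.1134] j [ 20.9  11.3 -28.5   0.2 -50.2  69.3] w 0.518 f [ 1.   0.6 -0.6] t 39.1
shift [-0.0009  0.0604 -0.0008] rotvec [-0.0028 -0.0012 -0.0004]
```

Call:
move_arm(increments="-0.1 -0.0007 0.02 -0.0007 0.003 0 0; -0.1 -0.0007 0.045 -0.0007 0.003 0 0; -0.1 -0.0007 0.060 -0.0007 0.003 0 0; -0.1 -0.0007 0.060 -0.0007 0.003 0 0; 0.6 -0.0007 0.060 -0.0007 0.003 0 0; 0.6 -0.0007 0.060 -0.0007 0.003 0 0; 0.6 -0.0007 0.060 -0.0007 0.003 0 0; 0.6 -0.0007 0.060 -0.0007 0.003 0 0")

```text
time_s: 39.9
tcp_pos: [0.4654, 0.0063, 0.0543]
ee_rot: [[-1.0, 0.003, 0.007], [-0.007, -0.005, -1.0], [-0.003, -1.0, 0.005]]
wrist_force: [-0.1, -0.2, 1.4]
gripper_width: 0.275
```

Call:
move_arm(increments="0.6 0 0 0 0 0 0; 0.6 0 0 0 0 0 0")

```text
time_s: 40.1
tcp_pos: [0.4651, 0.0062, 0.0539]
ee_rot: [[-1.0, 0.002, 0.007], [-0.007, -0.005, -1.0], [-0.002, -1.0, 0.005]]
wrist_force: [-0.3, 0.7, 1.1]
gripper_width: 0.213
```

Run:
```python
from wr import *
plan([.4645,.0055,.053],RT(0,.4))
```

```text
now [0.4651 0.0062 0.0539] j [ 21.1  16.3 -32.7   0.5 -41.   68.9] w 0.213 f [-0.3  0.7  1.1] t 40.1
shift [0.0006 0.0009 0.0007] rotvec [-0.0052 -0.0001 -0.0021]
```

Closure 0.6 breaks through. I'll reopen, go a little deeper, and use 0.45 to 0.5, which held before.

Call:
move_arm(increments="-0.1 0 0 0 0 0 0; -0.1 0 0 0 0 0 0; -0.1 0 0 0 0 0 0; -0.1 0 0.003 0 0 0 0; -0.1 0 0.005 0 0 0 0; -0.1 0 0.005 0.0005 0 0 0; 0.4 0 0.005 0.0005 0 0 0; 0.4 0 0.005 0.0005 0 0 0")

```text
time_s: 40.9
tcp_pos: [0.4649, 0.0055, 0.0486]
ee_rot: [[-1.0, 0.001, 0.007], [-0.007, -0.006, -1.0], [-0.001, -1.0, 0.006]]
wrist_force: [-1.1, -0.2, -0.4]
gripper_width: 0.443
```

Call:
move_arm(increments="0.4 0 0 0 0 0 0; 0.4 0 0 0 0 0 0; 0.5 0 0 0 0 0 0")

```text
time_s: 41.2
tcp_pos: [0.4649, 0.0058, 0.0486]
ee_rot: [[-1.0, 0.002, 0.007], [-0.007, -0.005, -1.0], [-0.001, -1.0, 0.005]]
wrist_force: [-0.3, 1.2, -0.5]
gripper_width: 0.376
```

Call:
move_arm(increments="0.5 0 0 0 0 0 0; 0.5 0 0 0 0 0 0")

```text
time_s: 41.4
tcp_pos: [0.465, 0.0057, 0.0486]
ee_rot: [[-1.0, 0.002, 0.007], [-0.007, -0.005, -1.0], [-0.001, -1.0, 0.005]]
wrist_force: [0.0, 1.6, -0.3]
gripper_width: 0.374
```

Run:
```python
from wr import *
plan([.4645,.0055,.053],RT(0,.4))
```

```text
now [0.465  0.0057 0.0486] j [ 21.   16.8 -33.1   0.5 -40.2  69. ] w 0.374 f [ 0.   1.6 -0.3] t 41.4
shift [ 0.0004 -0.0044  0.0003] rotvec [-0.0053 -0.0001 -0.0015]
```

Deeper is firmer (0.374). I'll try 0.6 carefully.

Call:
move_arm(increments="0.6 0 0 0 0 0 0; 0.6 0 0 0 0 0 0")

```text
time_s: 41.6
tcp_pos: [0.4649, 0.0057, 0.0486]
ee_rot: [[-1.0, 0.001, 0.007], [-0.007, -0.005, -1.0], [-0.001, -1.0, 0.005]]
wrist_force: [0.4, 1.6, -0.4]
gripper_width: 0.375
```

Call:
move_arm(increments="0.6 0 0 0 0 0 0; 0.6 0 0 0 0 0 0")

```text
time_s: 41.8
tcp_pos: [0.4649, 0.0057, 0.0486]
ee_rot: [[-1.0, 0.001, 0.007], [-0.007, -0.005, -1.0], [-0.001, -1.0, 0.005]]
wrist_force: [-1.1, 2.8, 0.6]
gripper_width: 0.38
```

Call:
move_arm(increments="0.8 0 0 0 0 0 0; 0.8 0 0 0 0 0 0")

```text
time_s: 42.0
tcp_pos: [0.4649, 0.0057, 0.0486]
ee_rot: [[-1.0, 0.001, 0.007], [-0.007, -0.005, -1.0], [-0.001, -1.0, 0.005]]
wrist_force: [-1.0, 3.7, -0.0]
gripper_width: 0.377
```

Call:
move_arm(increments="1 0 0 0 0 0 0; 1 0 0 0 0 0 0")

```text
time_s: 42.2
tcp_pos: [0.4649, 0.0057, 0.0486]
ee_rot: [[-1.0, 0.001, 0.007], [-0.007, -0.005, -1.0], [-0.001, -1.0, 0.005]]
wrist_force: [-0.8, 3.8, 0.2]
gripper_width: 0.376
```

Full closure now holds at 0.376. I'll continue along the arc.

Call:
move_arm(increments="1 -0.0029 -0.0057 0 0 0 0; 1 -0.0063 -0.0114 0 0 0 0; 1 -0.01 -0.0169 0 0 0 0; 1 -0.0142 -0.0221 0 0 0 0; 1 -0.0187 -0.027 0 0 0 0; 1 -0.0235 -0.0315 0 0 0 0; 1 -0.0287 -0.0357 0 0 0 0; 1 -0.0341 -0.0396 0 0 0 0")

```text
time_s: 43.0
tcp_pos: [0.4983, 0.0059, 0.0881]
ee_rot: [[-1.0, -0.001, 0.006], [-0.006, -0.006, -1.0], [0.001, -1.0, 0.006]]
wrist_force: [0.6, 4.9, -8.4]
gripper_width: 0.37
```

Run:
```python
from wr import *
plan([.4645,.0055,.053],RT(0,.4)); guard('w28')
im,P,c=shot('s28','side'); save('s28c',cv2.resize(im[100:290,170:330],None,fx=3,fy=3))
```

```text
now [0.4983 0.0059 0.0881] j [ 19.6  16.4 -25.9   0.4 -47.9  70.5] w 0.37 f [ 0.6  4.9 -8.4] t 43.0
shift [0.0338 0.0351 0.    ] rotvec [-0.0056 -0.0007  0.001 ]
guard deg 53.31 5357
```

View pics/s28c.png

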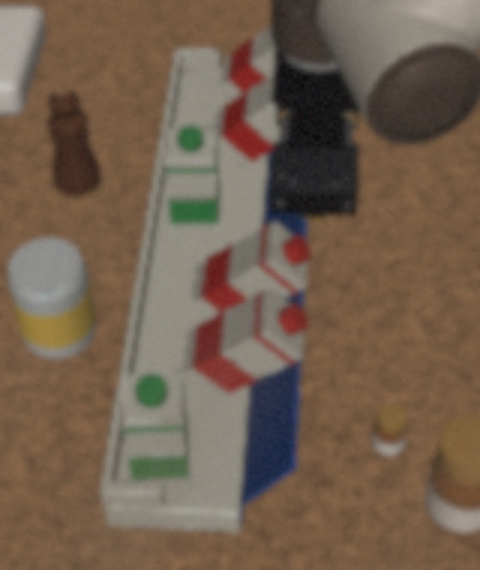

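The guard is at about 54° and the cartons are rising together. I'll continue to about 79°.

Call:
move_arm(increments="1 -0.0056 -0.0035 0 0 0 0; 1 -0.0115 -0.0066 0 0 0 0; 1 -0.0176 -0.0093 0 0 0 0; 1 -0.0239 -0.0116 0 0 0 0; 1 -0.0303 -0.0134 0 0 0 0; 1 -0.0349 -0.0144 0 0 0 0; 1 -0.0349 -0.0144 0 0 0 0")

```text
time_s: 43.8
tcp_pos: [0.5339, 0.0063, 0.1039]
ee_rot: [[-1.0, 0.001, 0.007], [-0.007, -0.006, -1.0], [-0.001, -1.0, 0.006]]
wrist_force: [-2.4, 4.6, 0.1]
gripper_width: 0.365
```

Run:
```python
from wr import *
plan([.4645,.0055,.053],RT(0,.4)); guard('w29')
im,P,c=shot('s29','side'); save('s29c',cv2.resize(im[100:290,170:330],None,fx=3,fy=3))
```

```text
now [0.5339 0.0063 0.1039] j [ 18.3  18.4 -20.1   0.4 -51.6  71.8] w 0.365 f [-2.4  4.6  0.1] t 43.8
shift [ 0.0694  0.0508 -0.    ] rotvec [-0.006   0.0003 -0.0007]
guard deg 75.28 3302
```

View pics/s29c.png

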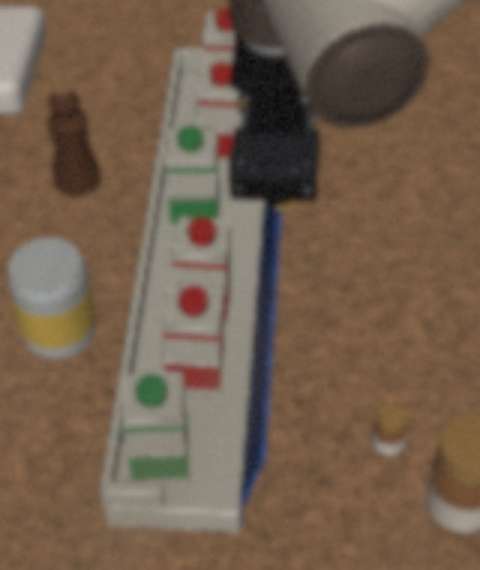

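View pics/w29.png

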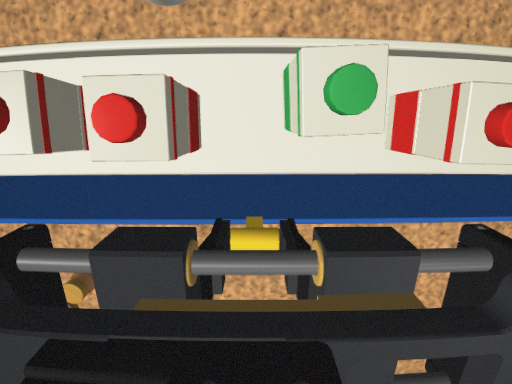

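All four red cartons now stand, two red caps beside the greens. I'll lower the guard again for step 1.

Call:
move_arm(increments="1 0.0074 0.0017 0 0 0 0; 1 0.0164 0.0047 0 0 0 0; 1 0.0251 0.0086 0 0 0 0; 1 0.0333 0.0133 0 0 0 0; 1 0.041 0.0189 0 0 0 0; 1 0.0482 0.0251 0 0 0 0; 1 0.0546 0.0321 0 0 0 0; 1 0.0604 0.0396 0 0 0 0")

```text
time_s: 44.7
tcp_pos: [0.4726, 0.0058, 0.0626]
ee_rot: [[-1.0, 0.001, 0.007], [-0.007, -0.005, -1.0], [-0.001, -1.0, 0.005]]
wrist_force: [1.0, 3.3, 3.5]
gripper_width: 0.369
```

Call:
move_arm(increments="1 0.005 0.0081 0 0 0 0; 1 0.0091 0.0166 0 0 0 0; 1 0.0123 0.0256 0 0 0 0; 1 0.0147 0.0348 0 0 0 0; 1 0.0159 0.0423 0 0 0 0; 1 0.0159 0.0423 0 0 0 0; 1 0.0159 0.0423 0 0 0 0")

```text
time_s: 45.4
tcp_pos: [0.4555, 0.0055, 0.0188]
ee_rot: [[-1.0, -0.003, 0.006], [-0.006, -0.006, -1.0], [0.003, -1.0, 0.006]]
wrist_force: [-1.4, 7.2, -1.2]
gripper_width: 0.367
```

Run:
```python
from wr import *
plan([.4645,.0055,.053],RT(0,.4)); guard('w30')
im,P,c=shot('s30','side')
im2,P2,c2=shot('c30','scene')
for Pq in(P,P2):
  z=Pq[...,2];x=Pq[...,0];y=Pq[...,1]
  for yc in(.256,.16,.08,-.042,-.142,-.235): rect(Pq,(abs(z-.134)<.005)&(abs(y-yc)<.038)&(x>.55)&(x<.67),'k%.2f'%yc)
im,P,c=load('s30'); save('s30c',cv2.resize(im[100:340,170:340],None,fx=2.5,fy=2.5))
```

```text
now [0.4555 0.0055 0.0188] j [ 21.4  19.  -35.9   0.4 -35.4  68.6] w 0.367 f [-1.4  7.2 -1.2] t 45.4
shift [-0.0089 -0.0342  0.0002] rotvec [-0.0057 -0.001   0.0028]
guard deg 4.17 11453
k0.26 251 [0.621  0.2558] [0.0469 0.0506] 7.3 z 0.1334
k0.16 212 [0.6016 0.1609] [0.0481 0.0494] 2.05 z 0.1338
k0.08 180 [0.6016 0.0803] [0.05   0.0476] 89.86 z 0.1333
k-0.04 143 [ 0.6224 -0.0421] [0.0471 0.0487] 5.44 z 0.1336
k-0.14 125 [ 0.603  -0.1399] [0.0475 0.0503] 0.37 z 0.1338
k-0.23 113 [ 0.6038 -0.2323] [0.0457 0.051 ] 4.29 z 0.134
k0.26 163 [0.6241 0.257 ] [0.0509 0.0515] 6.89 z 0.1324
k0.16 146 [0.6057 0.1615] [0.0494 0.0458] 0.49 z 0.1324
k0.08 165 [0.6052 0.0815] [0.0474 0.0495] 88.93 z 0.1342
k-0.04 184 [ 0.6242 -0.0413] [0.051  0.0479] 3.21 z 0.1341
k-0.14 183 [ 0.6065 -0.1396] [0.0506 0.048 ] 1.14 z 0.1341
k-0.23 182 [ 0.6071 -0.2327] [0.049 0.048] 2.13 z 0.1327
```

View pics/s30c.png

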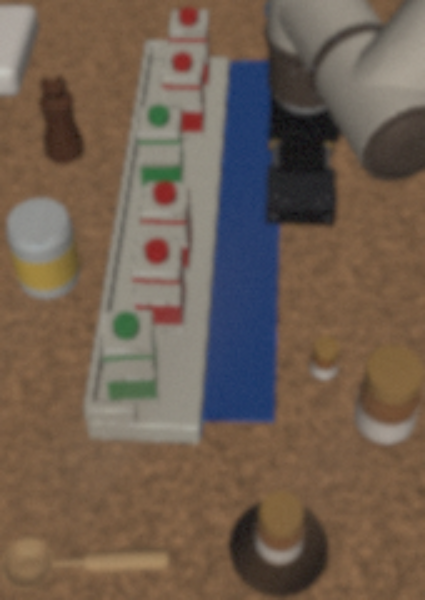

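View pics/w30.png

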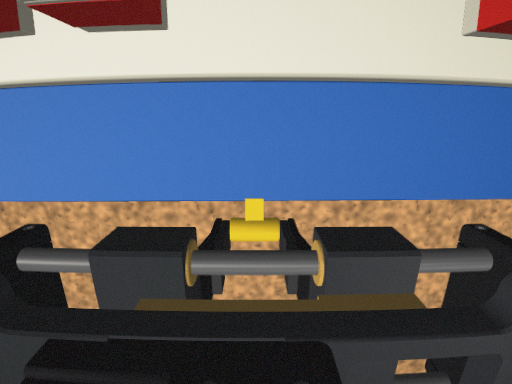

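All six cartons stand (tops at 0.134 m, x 0.602–0.624) and the guard is at about 4°. I'll check the jar against the coaster before closing.

Run:
```python
from wr import *
for n in('s30','c30'):
    im,P,c=load(n); z=P[...,2];x=P[...,0];y=P[...,1];hsv=cv2.cvtColor(im,cv2.COLOR_RGB2HSV)
    rect(P,(abs(z-.083)<.005)&(abs(y-.41)<.05)&(abs(x-.467)<.05),'jar')
    rect(P,(hsv[...,2]<60)&(abs(z-.008)<.008)&(abs(y-.41)<.07)&(abs(x-.465)<.07),'coaster')
```

```text
jar 248 [0.4655 0.4087] [0.0383 0.0385] 2.14 z 0.0825
coaster 429 [0.4676 0.416 ] [0.0725 0.0909] 74.45 z 0.0072
jar 70 [0.4696 0.4086] [0.0342 0.0376] 46.5 z 0.0815
coaster 54 [0.4903 0.4108] [0.076  0.0444] 86.77 z 0.0067
```

Call:
move_arm(increments="1 0 0 0 0 0 0; 1 0 0 0 0 0 0; 1 0 0 0 0 0 0; 1 0 0 0 0 0 0")

```text
time_s: 45.95
tcp_pos: [0.4555, 0.0055, 0.0189]
ee_rot: [[-1.0, -0.003, 0.006], [-0.006, -0.006, -1.0], [0.003, -1.0, 0.006]]
wrist_force: [-2.0, 7.3, -0.8]
gripper_width: 0.366
```

Call:
move_arm(increments="1 -0.0015 -0.0103 0 0 0 0; 1 -0.0039 -0.0195 0 0 0 0; 1 -0.0071 -0.0285 0 0 0 0; 1 -0.0112 -0.037 0 0 0 0; 1 -0.0162 -0.0451 0 0 0 0; 1 -0.022 -0.0527 0 0 0 0; 1 -0.0284 -0.0596 0 0 0 0; 1 -0.0356 -0.0659 0 0 0 0")

```text
time_s: 46.75
tcp_pos: [0.4927, 0.0059, 0.0851]
ee_rot: [[-1.0, -0.001, 0.005], [-0.005, -0.005, -1.0], [0.001, -1.0, 0.005]]
wrist_force: [4.9, 3.8, -11.8]
gripper_width: 0.363
```

Call:
move_arm(increments="1 -0.0077 -0.0055 0 0 0 0; 1 -0.016 -0.0102 0 0 0 0; 1 -0.0246 -0.0141 0 0 0 0; 1 -0.0336 -0.0171 0 0 0 0; 1 -0.0429 -0.0192 0 0 0 0; 1 -0.0523 -0.0203 0 0 0 0; 1 -0.0600 -0.0206 0 0 0 0; 1 -0.0610 -0.0206 0 0 0 0")

```text
time_s: 47.55
tcp_pos: [0.5549, 0.0062, 0.1072]
ee_rot: [[-1.0, 0.001, 0.006], [-0.006, -0.006, -1.0], [-0.001, -1.0, 0.006]]
wrist_force: [-0.5, -0.1, 0.1]
gripper_width: 0.006
```

Run:
```python
from wr import *
plan([.5515,.0055,.104],RT(0,.4)); guard('w31'); 
im,P,c=shot('s31','side'); save('s31c',cv2.resize(im[100:340,170:340],None,fx=2.5,fy=2.5))
```

```text
now [0.5549 0.0062 0.1072] j [ 17.6  20.  -17.    0.4 -53.   72.5] w 0.006 f [-0.5 -0.1  0.1] t 47.55
shift [0.0035 0.0032 0.0007] rotvec [-0.0058 -0.0006 -0.0012]
guard deg 63.19 1747
```

View pics/s31c.png

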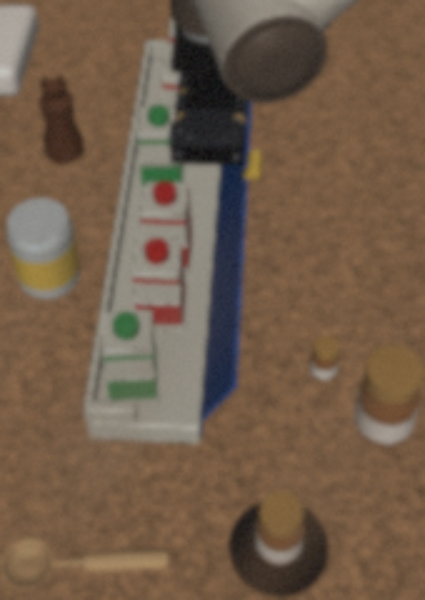

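View pics/w31.png

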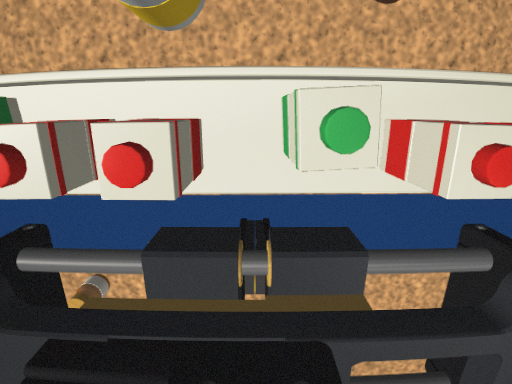

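It slipped at about 63° and the guard holds there. I'll lift off, measure the bar and regrip.

Call:
move_arm(increments="1 0.01 -0.02 0 0 0 0; -0.1 0.035 -0.05 0 0 0 0; -0.1 0.045 -0.07 0 0 0 0; -0.1 0.045 -0.07 0 0 0 0; -0.1 0.045 -0.07 0 0 0 0; -0.1 0.045 -0.07 0 0 0 0; -0.1 0.045 -0.07 0 0 0 0")

```text
time_s: 48.35
tcp_pos: [0.5086, 0.0064, 0.1758]
ee_rot: [[-1.0, -0.001, 0.007], [-0.007, -0.006, -1.0], [0.001, -1.0, 0.006]]
wrist_force: [-0.4, 1.1, 0.4]
gripper_width: 0.465
```

Run:
```python
from wr import *
bar('w32'); guard('w33')
t=np.radians(63); print(.4556+.095*(1-np.cos(t)),.032+.095*np.sin(t))
plan([.5085,.0055,.0935],RT(0,.4))
```

```text
bar x [0.5011 0.5146] y -0.0112 0.0224 ztop 0.1251 680
guard deg 62.44 2242
0.507470902524743 0.11664561979789494
now [0.5088 0.0064 0.1761] j [ 19.2  11.8 -17.6   0.4 -60.8  71. ] w 0.519 f [-0.   0.2  0.8] t 48.45
shift [0.0002 0.0826 0.0004] rotvec [-0.0062 -0.0004  0.0009]
```

View pics/w32.png

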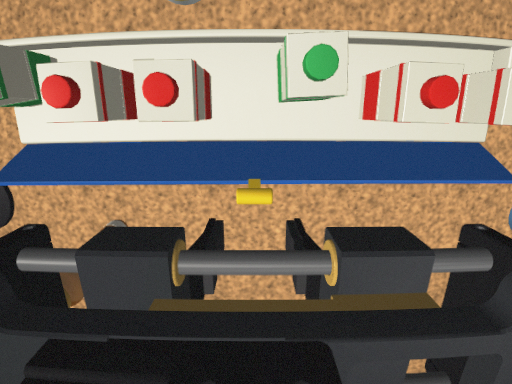

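Call:
move_arm(increments="-0.1 0.0005 0.03 0.0005 0.006 0 0; -0.1 0.0005 0.06 0.0005 0.006 0 0; -0.1 0.0005 0.08 0.0005 0.006 0 0; -0.1 0.0005 0.0875 0.0005 0.006 0 0; -0.1 0.0005 0.0875 0.0005 0.006 0 0; 0.4 0.0005 0.0875 0.0005 0.006 0 0; 0.4 0.0005 0.0875 0.0005 0.006 0 0; 0.4 0.0005 0.0875 0.0005 0.006 0 0")

```text
time_s: 49.25
tcp_pos: [0.5095, 0.006, 0.0908]
ee_rot: [[-1.0, 0.004, 0.007], [-0.007, -0.01, -1.0], [-0.004, -1.0, 0.01]]
wrist_force: [-0.1, 0.9, 0.6]
gripper_width: 0.386
```

Call:
move_arm(increments="0.4 0 0 0 0 0 0; 1 0 0 0 0 0 0; 1 0 0 0 0 0 0; 1 0 0 0 0 0 0")

```text
time_s: 49.65
tcp_pos: [0.5095, 0.006, 0.0908]
ee_rot: [[-1.0, 0.004, 0.007], [-0.007, -0.011, -1.0], [-0.003, -1.0, 0.011]]
wrist_force: [-0.4, 2.0, 5.5]
gripper_width: 0.384
```

Run:
```python
from wr import *
plan([.5085,.0055,.0935],RT(0,.4)); guard('w34')
```

```text
now [0.5095 0.006  0.0908] j [ 19.4  17.1 -24.6   0.9 -48.4  70.4] w 0.384 f [-0.4  2.   5.5] t 49.65
shift [ 0.001  -0.0027  0.0005] rotvec [-0.0109  0.0002 -0.0035]
guard deg 62.69 4635
```

Call:
move_arm(increments="1 -0.0048 -0.0023 0 0 0 0; 1 -0.0091 -0.0041 0 0 0 0; 1 -0.0136 -0.0057 0 0 0 0; 1 -0.0182 -0.0071 0 0 0 0; 1 -0.0228 -0.0083 0 0 0 0; 1 -0.0274 -0.0092 0 0 0 0; 1 -0.0321 -0.0099 0 0 0 0; 1 -0.0369 -0.0103 0 0 0 0")

```text
time_s: 50.5
tcp_pos: [0.5434, 0.0062, 0.1]
ee_rot: [[-1.0, -0.004, 0.007], [-0.006, -0.011, -1.0], [0.004, -1.0, 0.011]]
wrist_force: [-5.0, 4.3, 6.0]
gripper_width: 0.383
```

Call:
move_arm(increments="1 -0.003 -0.0002 0 0 0 0; 1 -0.006 -0.0003 0 0 0 0; 1 -0.008 -0.0003 0 0 0 0; 1 -0.009 -0.0003 0 0 0 0; 1 -0.009 -0.0003 0 0 0 0")

```text
time_s: 51.0
tcp_pos: [0.5531, 0.0063, 0.1005]
ee_rot: [[-1.0, -0.002, 0.007], [-0.007, -0.011, -1.0], [0.002, -1.0, 0.011]]
wrist_force: [-4.3, 3.3, 5.3]
gripper_width: 0.384
```

Run:
```python
from wr import *
plan([.5515,.0055,.0995],RT(0,.4))
im,P,c=shot('s35','side'); save('s35c',cv2.resize(im[100:340,170:340],None,fx=2.5,fy=2.5))
```

```text
now [0.5531 0.0063 0.1005] j [ 17.8  20.4 -17.7   0.7 -52.3  72.1] w 0.384 f [-4.3  3.3  5.3] t 51.0
shift [0.0016 0.001  0.0008] rotvec [-0.0114 -0.0003  0.002 ]
```

View pics/s35c.png

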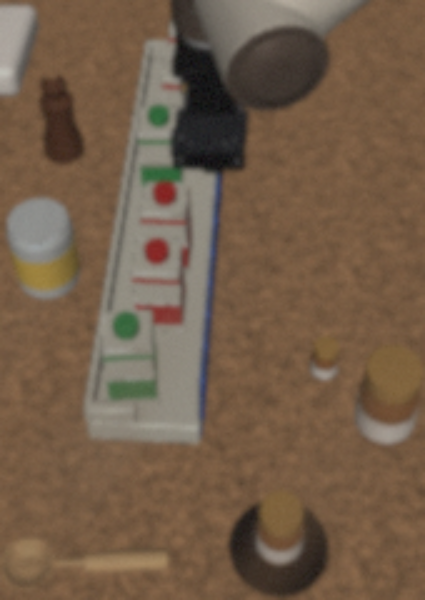

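The guard is nearly vertical. I'll push to the stop until the force rises.

Call:
move_arm(increments="1 -0.002 0 0 0 0 0; 1 -0.004 0 0 0 0 0; 1 -0.005 0 0 0 0 0; 1 -0.005 0 0 0 0 0")

```text
time_s: 51.45
tcp_pos: [0.5555, 0.0063, 0.1004]
ee_rot: [[-1.0, -0.007, 0.006], [-0.006, -0.012, -1.0], [0.007, -1.0, 0.012]]
wrist_force: [-9.5, 4.9, 9.4]
gripper_width: 0.384
```

Call:
move_arm(increments="1 -0.002 0 0 0 0 0; 1 -0.003 0 0 0 0 0; 1 -0.003 0 0 0 0 0")

```text
time_s: 51.75
tcp_pos: [0.5554, 0.0062, 0.1003]
ee_rot: [[-1.0, -0.014, 0.006], [-0.006, -0.012, -1.0], [0.014, -1.0, 0.012]]
wrist_force: [-15.5, 7.5, 16.0]
gripper_width: 0.382
```

Call:
move_arm(increments="1 0.003 0 0 0 0 0; -0.1 0.004 0 0 0 0 0; -0.1 0.004 0 0 0 0 0; -0.1 0.004 0 0 0 0 0; -0.1 0.004 0 0 0 0 0; -0.1 0.004 -0.02 0 0 0 0; -0.1 0.004 -0.06 0 0 0 0; -0.1 0.004 -0.10 0 0 0 0")

```text
time_s: 52.55
tcp_pos: [0.558, 0.0068, 0.2007]
ee_rot: [[-1.0, -0.001, 0.007], [-0.007, -0.012, -1.0], [0.001, -1.0, 0.012]]
wrist_force: [2.1, 0.4, 0.3]
gripper_width: 0.549
```

Run:
```python
from wr import *
plan([.40,.0055,.25],RT(0,.4)); bar('w36')
im,P,c=load('w36')
```

```text
now [0.558  0.0068 0.2007] j [ 17.7  15.4  -9.1   0.7 -65.8  72.3] w 0.549 f [2.1 0.4 0.3] t 52.55
shift [ 0.158  -0.0491  0.0009] rotvec [-0.0125 -0.0004  0.0012]
bar x [0.543  0.5576] y -0.0106 0.0224 ztop 0.1351 522
```

View pics/w36.png

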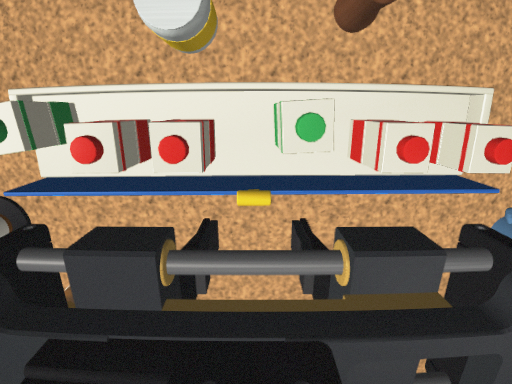

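The bar's centre is at (0.550, 0.127), directly over the hinge, so the guard is upright. I'll retreat and run a final check.

Call:
move_arm(increments="-0.1 0 -0.05 0 0 0 0; -0.1 0.04 -0.08 0 0 0 0; -0.1 0.08 -0.10 0 0 0 0; -0.1 0.12 -0.10 0 0 0 0; -0.1 0.14 -0.10 0 0 0 0; -0.1 0.14 -0.10 0 0 0 0; -0.1 0.14 -0.10 0 0 0 0; -0.1 0.14 -0.10 0 0 0 0")

```text
time_s: 53.4
tcp_pos: [0.4191, 0.0075, 0.2999]
ee_rot: [[-1.0, 0.001, 0.006], [-0.006, -0.012, -1.0], [-0.001, -1.0, 0.012]]
wrist_force: [-0.1, 0.7, -0.4]
gripper_width: 0.55
```

Run:
```python
from wr import *
im,P,c=shot('s37','side'); save('s37c',cv2.resize(im[100:340,170:340],None,fx=2.5,fy=2.5))
im2,P2,c2=shot('c37','scene'); save('c37c',cv2.resize(im2[120:260,130:400],None,fx=2.9,fy=2.9))
im3,P3,c3=shot('w37')
for Pq in(P,P2):
  z=Pq[...,2];x=Pq[...,0];y=Pq[...,1]
  for yc in(.256,.16,.08,-.042,-.142,-.235): rect(Pq,(abs(z-.134)<.005)&(abs(y-yc)<.038)&(x>.56)&(x<.67),'k%.2f'%yc)
  rect(Pq,(abs(z-.083)<.005)&(abs(y-.41)<.05)&(abs(x-.467)<.05),'jar')
for im_,Pq in((im,P),(im3,P3)):
  hsv=cv2.cvtColor(im_,cv2.COLOR_RGB2HSV)
  b=(cv2.inRange(hsv,(105,150,30),(128,255,255))>0)&(abs(Pq[...,1]-.01)<.28)&(Pq[...,2]<.115)&(Pq[...,2]>.03)&(abs(Pq[...,0]-.55)<.03)
  q=Pq[b]; 
  if len(q)>50: 
    p=np.polyfit(q[:,2],q[:,0],1); print('guard x-z slope rad off vertical',np.arctan(p[0]).round(3),len(q),q[:,2].min(),q[:,2].max())
print(sense()['time_s'])
```

```text
k0.26 250 [0.6213 0.2551] [0.0471 0.051 ] 6.11 z 0.1333
k0.16 209 [0.6016 0.1609] [0.0476 0.0513] 0.21 z 0.1335
k0.08 173 [0.6021 0.0803] [0.0482 0.0497] 0.35 z 0.1333
k-0.04 142 [ 0.6222 -0.0409] [0.0469 0.049 ] 5.51 z 0.1333
k-0.14 126 [ 0.6035 -0.14  ] [0.0466 0.0503] 4.4 z 0.1337
k-0.23 111 [ 0.6037 -0.2315] [0.0456 0.0521] 4.47 z 0.1339
jar 247 [0.4659 0.4081] [0.0386 0.0396] 15.31 z 0.0824
k0.26 161 [0.6248 0.256 ] [0.0476 0.0511] 5.74 z 0.1325
k0.16 144 [0.6057 0.1614] [0.0474 0.0481] 87.78 z 0.1325
k0.08 164 [0.6059 0.0815] [0.0485 0.0476] 0.27 z 0.1343
k-0.04 187 [ 0.605  -0.0385] [0.0535 0.0991] 80.7 z 0.1342
k-0.14 176 [ 0.6059 -0.1396] [0.052  0.0478] 1.16 z 0.1341
k-0.23 179 [ 0.6054 -0.2327] [0.0522 0.0479] 2.02 z 0.1326
jar 70 [0.468  0.4103] [0.0347 0.0414] 52.64 z 0.0819
guard x-z slope rad off vertical 0.028 3572 0.03650928138592496 0.10979675234566083
53.55
```

View pics/s37c.png

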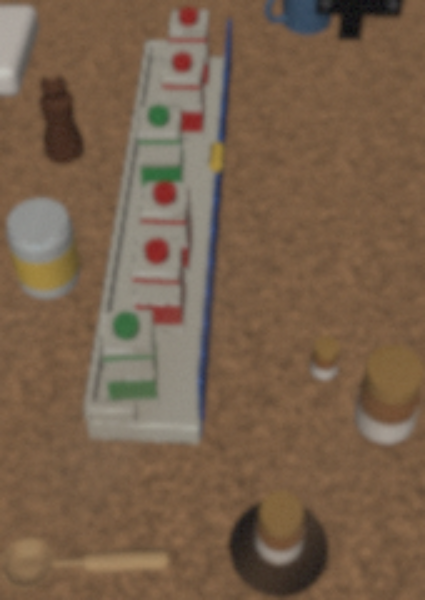

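View pics/c37c.png

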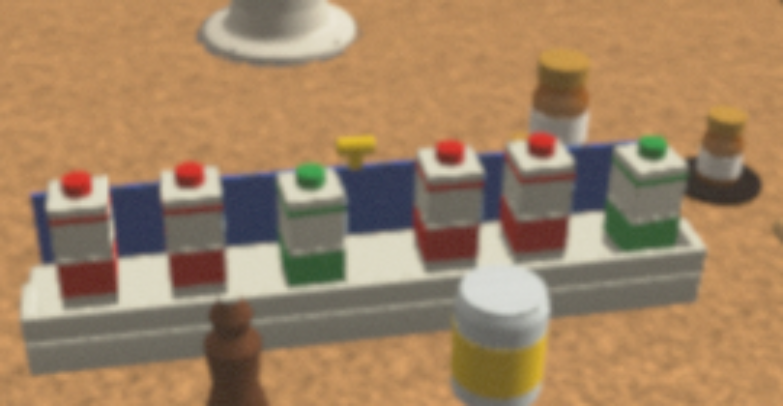

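The final views agree: all six cartons are upright in the lane, the jar is on the coaster and the guard is against its stop. I'm handing in.

Run:
```python
from h import *
print(r.finish_job())
```

```text
the job is handed in; nothing more can be done
None
```

I handed the job in at about 53.6 s of simulated time. As far as my last checks show, everything is in place; the hand-in returned no verdict.

**What I did:**
- **Jar:** I moved it from the guard to the coaster.
- **Red cartons:** Tilting the gripper to stand them up directly ran into joint limits. Instead I slid all four about 40–50 mm toward the robot and raised the guard to about 79°, which tipped them upright together.
- **Guard:** I lowered it again to about 4° for step 1, confirmed everything stood, then folded it upright by its pull against the stop (about 15 N).

**Last checks:**
- **Cartons:** all six stand, with tops at 0.133–0.134 m. Their centres are within about 16 mm of the lane's centre line, and the limit is 34 mm.
- **Jar:** it stands upright a few mm from the coaster's centre, and the limit is 28 mm. The closest reading of the coaster (0.466, 0.407) agrees with the jar's position.
- **Guard:** the pull sits directly over the hinge. A fit to the panel itself read 0.03 rad off vertical, still within the limit.
- **Bystanders:** the mill, tin and spoon look unmoved in the pictures, and the mug is partly hidden behind the gripper in the last one. I did not measure their positions.

**What went wrong on the way:**
- The grip slipped off the pull several times until I gripped it deeper between the pads. The guard held its angle each time, so I could regrip.
- Pushing the guard with closed fingers had no effect; the fingers passed through the bar and panel.

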